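# Tap a tapered sample mount home in a cold finger

## Task

Lift the copper sample mount out of the wooden block and set its tapered shank in the socket of the cold finger, then let go and knock it home with the brass bar, using light, firm taps until its shoulder sits flush on the finger so that the taper holds it; do not crush the bellows under the finger. Then stand the bar upright on the cart again, clear of the cold head, and leave the grey spare mount and everything else where they are.

Things in the scene. Friction and masses are not known exactly. Their poses are not given: they have to be found in the camera images.
- mount_mid (a point): Copper sample mount, 0.28 kg: upright square post 24 x 24 x 44 mm with a round steel knocking button (12 mm across, 4 mm high) on top and a tapered shank below. This point is the post's centre, 22 mm above the shoulder (its flat underside), 26 mm below the button's top. x, y square to the faces, z up. At the start it stands in a hole of the wooden block, shoulder on the block's top.
- mount_shoulder (a point): Centre of the shoulder (flat underside) of the copper mount's post, where the round shank begins; same axes as mount_mid. The shank reaches 36 mm below this point, 18 mm across here and 15 mm near its rounded nose (taper 1:10).
- socket_mouth (a point): Middle of the socket's mouth in the flat top of the copper cold finger, 124 mm above the cart; z up. Matching 1:10 bore, chamfered mouth (17 mm across below it), deeper than the shank. Under its own weight the mount stops with its shoulder about 4 to 7 mm above this face; from there resistance climbs to about 12 to 20 N (it varies) as the shoulder meets the face, and friction then holds it.
- cold_finger (a joint): How far the bellows under the cold finger is compressed, m: 0 at rest (fully up). The cold finger with its socket rides up and down on this bellows, which gives about 1 mm for each 4 N pressed on it and springs back; pressed further than 7.5 mm (about 28 N on the mount) it is crushed.
- cold_head: The fixed cold head: round steel base flange 114 mm across and 17 mm high, bellows with three tie rods, moving flange 86 mm across at 62 to 74 mm height, and on it the copper cold finger, 42 mm across, up to 124 mm. Origin at the centre of the underside, on the socket's axis.
- bar_mid (a point): Brass knocking bar with white nylon ends, 0.36 kg: a round bar 24 mm across and 100 mm long, standing upright on the cart. This point is its centre, 50 mm from either end; z along the bar.
- block: Pale wooden block, fixed, 75 mm (x) by 165 mm (y) and 50 mm high, with two holes 90 mm apart along its y axis, 45 mm either side of its centre. Origin at the centre of its underside. One hole holds the copper mount, the other the grey spare.
- spare_mid (a point): Grey aluminium spare mount of the same shape, standing in the other hole of the wooden block; leave it. Point at the centre of its square post.
- blank: Round steel blank flange, 70 mm across and 12.5 mm thick, lying on the cart; leave it. Origin at the centre of its underside.
- wrench: Steel wrench, 150 mm long, lying on the cart; leave it. Origin at the middle of its underside, x along it.
- valve: Small steel needle valve with a black bar handle, 82 x 44 mm and 60 mm high, lying on the cart; leave it. Origin at the centre of its underside.
Mind the look-alikes: they are no part of the job. Leave any blue look-alike of the part that bears mount_mid alone. Several things look just like the cold_head: the one meant starts farthest to the robot's right.

How it is judged:
By the outcome, as a careful person would: the job done as asked, in the order asked, and still so for the second after the job is handed in, with the robot touching nothing.
It also fails if it takes over 72 s, if anything falls off the work surface, if the arm or the gripper's body presses on something with over 40 N, if the wrist force passes 120 N, or if a joint passes its speed limit or range.

## Robot

A 7-joint arm with a two-finger parallel gripper is mounted at the origin on the work surface. World frame = base frame: x ahead of the robot, y to its left, z up, the work surface at z = 0. Lengths are in m, angles in rad, forces in N, time in s.
With the tool pointing down it reaches from about 0.425 to 0.95 m from the base axis. Payload 4.7 kg.
Tool frame: the origin (TCP) lies on the centre line of the jaws, within the pads' length; the fingertips stand 25 mm ahead of it and the grasp point (between the pads) lies 6 mm ahead of it; z points along the fingers, y is the direction in which the jaws open and shut (so a half turn about z gives the same grasp; the last joint's range is limited). The gripper opens to 87 mm and grips with 3 to 60 N. Pads are 19 mm wide; open, the fingers measure 117 mm over their backs; the gripper's body (75 mm by 190 mm) begins 51 mm behind the grasp point.
Start: joints at [1.23, 0.469, -0.049, 1.532, 0.024, 1.141, -0.082], TCP at [0.207, -0.642, 0.248] pointing down, gripper open.
Joint ranges: [-2.59, 2.59], [-0.33, 1.99], [-1.39, 1.29], [0.1, 2.45], [-1.04, 4.18], [0.21, 1.99], [-2.66, 2.66]. Speed limits (rad/s): [2.57, 2.57, 3.14, 3.14, 3.14, 3.14, 3.14].

## Interface

Orientations are given as a rotation vector (axis times angle).
In Python, from rig import state, snapshot, get_calibration, finish_job gives the robot as it stands.
- The arm moves only by the tool play_rows, never from a script. Its argument "commands" is text: rows parted by semicolons, each of 5 numbers parted by spaces: the opening, from 0 (shut) to 1 (fully open), then the shift along the world's x, y, z each as a share of 0.04 m, from -1 to 1, then the turn about the world's z as a share of 6 degrees, from -1 to 1. In form: grip tx ty tz roll; .... A call has exactly 8 rows; each row shifts and turns the pose as measured when the row begins; what a row does not reach is not made up. A row lasts 1/10 s, in which the tool goes at most 50 mm and 8.59 degrees, less where a joint would pass 70% of its speed; a pose out of reach is approached as far as the arm can. A call with a number of a shift or a turn outside -1 to 1 is refused whole. A call with a gripper value outside its range is refused whole. The fingers move at their own pace and stop on an object; "grip_force" is the grip in N (left out, the last holds). Time passes only in rows, so rows that do not move let the fingers close, or fill a call up. It gives the time, the measured TCP pose, the force and the opening at its end, in the units of the state.
- state(): the state, without advancing time (a new reading comes with each control period).
- snapshot(name): name is "side" or "top" or "wrist"; returns the picture (400x640x3 uint8, blue, green, red); there is no depth.
- get_calibration(name): a dict with "fx", "fy", "cx", "cy" (pixels), "position" and "attitude" of the camera in the world; the wrist camera has in their place "tool_from_camera" (4x4, takes a point from camera to tool coordinates, whose origin is the TCP and whose axes are the flange's). Camera axes: x right, y up, looking along -z (the intrinsics and any distortion apply to the point x, -y, -z); pixel columns grow to the right and rows downward; lengths in m; the calibration is good to about 2 mm. A picture is of the moment at which its call begins: read the wrist's pose just before it. get_calibration takes no time and is no camera call.
- finish_job(): hands the job in, once; it reports no verdict.
The state is a dict: "t": time; "qpos": joint angles; "dq": joint speeds; "tau": joint torques, N m; "eef_pos": TCP position; "orientation": TCP orientation; "force": force on the tool from outside, world axes, zero at the start; "wrist_torque": the same for the moment, N m; "opening": opening from 0.0 (shut) to 1.0 (fully open).
Only numpy, scipy, OpenCV 4.12 (cv2) and the standard library are available. Lean on these libraries where they do the work, as an engineer would, in place of code of your own. Each camera call takes 0.05 s, during which the arm holds its last target.

## Working session

There is one attempt and no reset: what is moved stays moved. The work goes in short steps, Python scripts to look and compute and a tool call to move; the robot and the scene stay as the last step left them, time stands still between calls to the robot, and variables do not carry over. Pictures are saved under pics/ and viewed, and the job is handed in when it is done.

Besides the shell and the picture viewer there is one more tool, called after "Call:" as name(argument=value, ...) on one line, values as JSON. play_rows: Moves the arm, as the interface text tells. Shift numbers are shares of 0.04 m and turn numbers shares of 6 degrees, none past 1 either way. Its arguments: {"type":"object","properties":{"commands":{"type":"string"},"grip_force":{"type":"number"}},"required":["commands"]}

```bash
ls; mkdir -p pics; python3 - <<'E'
from rig import *
import cv2
s=state();print(s)
for n in ["side","top","wrist"]:
    print(n,get_calibration(n)); cv2.imwrite(f"pics/{n}0.png",snapshot(n))
E
```

```text
pics
{'t': 0.0, 'qpos': array([ 1.23014601,  0.46945235, -0.04858735,  1.53368085,  0.02410779,
        1.14102417, -0.08225424]), 'dq': array([-1.33628162e-03,  9.63504199e-04, -4.35329237e-04,  7.75517137e-04,
       -9.51754608e-05, -3.19407813e-04, -3.13117186e-04]), 'tau': array([ 4.48054552e-04, -5.07964718e+01, -8.06722627e-02, -2.36148459e+01,
       -6.12925272e-02,  3.80430452e-02,  1.80007646e-04]), 'eef_pos': array([ 0.20687416, -0.64193492,  0.24649756]), 'orientation': array([-3.10156966e+00, -4.87528564e-01,  6.12098493e-04]), 'force': array([-0.09644243,  0.91016415,  0.99112614]), 'wrist_torque': array([-0.04313549, -0.00070482,  0.03170641]), 'opening': 1.0025800361866786}
side {'fx': 430.6419678142145, 'fy': 430.6419678142145, 'cx': 325.3872239088864, 'cy': 202.26506101460765, 'position': array([ 0.28982416, -0.66293815,  0.79687693]), 'attitude': array([ 0.74599384, -0.15424925, -0.38901374])}
top {'fx': 456.18289236577954, 'fy': 456.18289236577954, 'cx': 319.51047131090854, 'cy': 198.51833914442216, 'position': array([ 0.41505105, -0.04634665,  1.31992729]), 'attitude': array([ 0.1252072 , -0.09479236, -1.58696063])}
wrist {'fx': 335.4369575762174, 'fy': 335.4369575762174, 'cx': 313.25883253599216, 'cy': 206.88574144414412, 'tool_from_camera': array([[-8.70652176e-04,  9.58198509e-01,  2.86102882e-01,
         7.84471043e-02],
       [ 9.99998192e-01,  3.50520523e-04,  1.86919599e-03,
        -5.03971316e-04],
       [ 1.69077588e-03,  2.86103992e-01, -9.58197081e-01,
        -1.36850959e-01],
       [ 0.00000000e+00,  0.00000000e+00,  0.00000000e+00,
         1.00000000e+00]])}
```

View pics/side0.png

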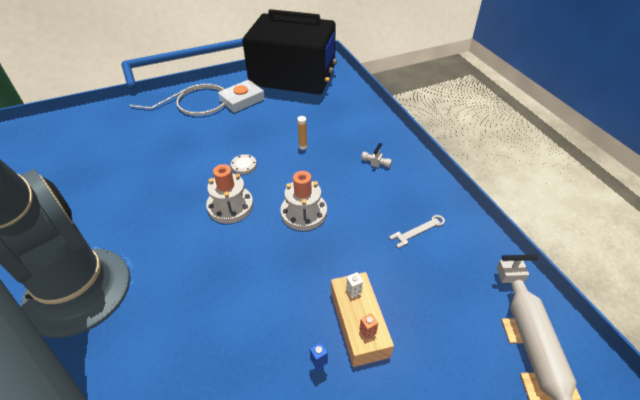

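View pics/top0.png

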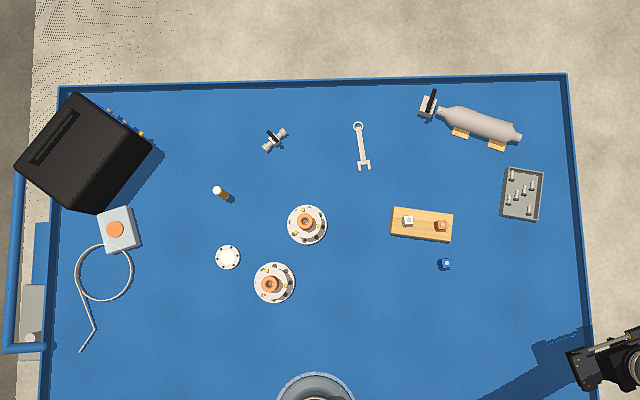

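View pics/wrist0.png

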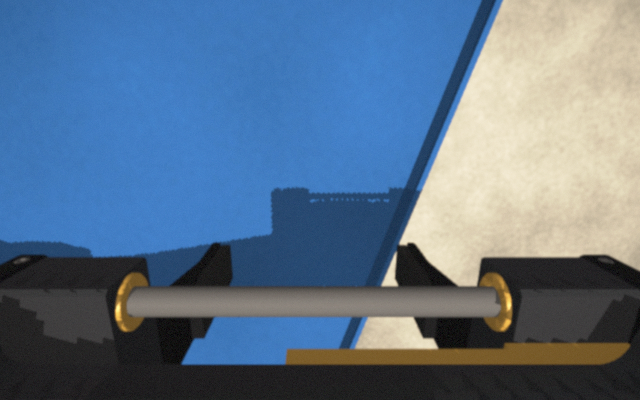

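```bash
cat > h.py <<'E'
import numpy as np, cv2
from scipy.spatial.transform import Rotation as R
from rig import *
def cam(n, st=None):
    c=get_calibration(n)
    if n=="wrist":
        st=st or state(); Rt=R.from_rotvec(st["orientation"]).as_matrix(); T=c["tool_from_camera"]
        return c, Rt@T[:3,:3], Rt@T[:3,3]+st["eef_pos"]
    return c, R.from_rotvec(c["attitude"]).as_matrix(), np.array(c["position"])
def ray(C,u,v):
    c,Rm,p=C
    d=Rm@np.array([(u-c["cx"])/c["fx"],-(v-c["cy"])/c["fy"],-1.0]); return p,d/np.linalg.norm(d)
def plane(C,u,v,z):
    p,d=ray(C,u,v); return p+d*(z-p[2])/d[2]
def proj(C,X):
    c,Rm,p=C; q=Rm.T@(np.array(X)-p); return np.array([c["cx"]+c["fx"]*q[0]/-q[2], c["cy"]-c["fy"]*q[1]/-q[2]])
def tri(a,b):
    (p,d),(q,e)=a,b
    A=np.stack([d,-e],1); t=np.linalg.lstsq(A,q-p,rcond=None)[0]
    x,y=p+d*t[0],q+e*t[1]; return (x+y)/2,np.linalg.norm(x-y)
E
python3 - <<'E'
from h import *
def crop(f,x,y,w,h,k,o):
    i=cv2.imread(f)[y:y+h,x:x+w]; cv2.imwrite(o,cv2.resize(i,None,fx=k,fy=k,interpolation=cv2.INTER_CUBIC))
crop("pics/top0.png",200,170,140,100,5,"pics/c1.png")
crop("pics/top0.png",380,190,90,85,7,"pics/c2.png")
crop("pics/side0.png",260,100,90,140,4,"pics/c3.png")
crop("pics/side0.png",310,260,100,110,5,"pics/c4.png")
T=cam("top");S=cam("side")
print("finger",plane(T,305.5,221.5,.124),plane(S,302.5,177,.124))
print("bar",plane(T,217,190,.1),plane(S,302,119,.1))
print("mount",plane(T,442,224,.098),plane(S,370,319,.098))
E
```

```text
finger [0.523174   0.01324044 0.124     ] [0.52571537 0.01338969 0.124     ]
bar [0.61596455 0.25424613 0.1       ] [0.6165499  0.25237128 0.1       ]
mount [ 0.511741   -0.35001709  0.098     ] [ 0.51118665 -0.35065564  0.098     ]
```

```bash
python3 - <<'E'
import cv2,numpy as np
a=[cv2.imread(f"pics/c{i}.png") for i in (1,2,3,4)]
for i in a: print(i.shape)
E
```

```text
(500, 700, 3)
(595, 630, 3)
(560, 360, 3)
(550, 500, 3)
```

View pics/c1.png

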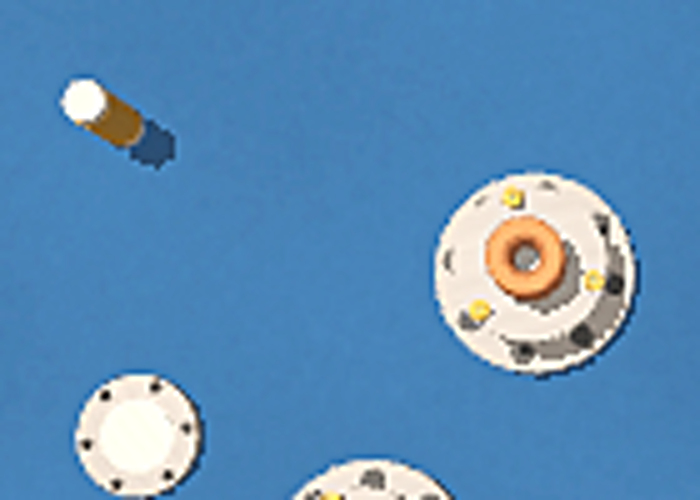

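View pics/c2.png

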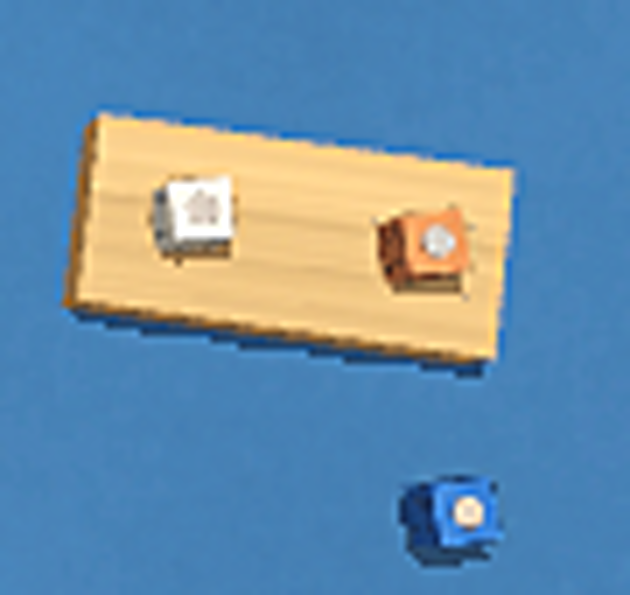

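View pics/c3.png

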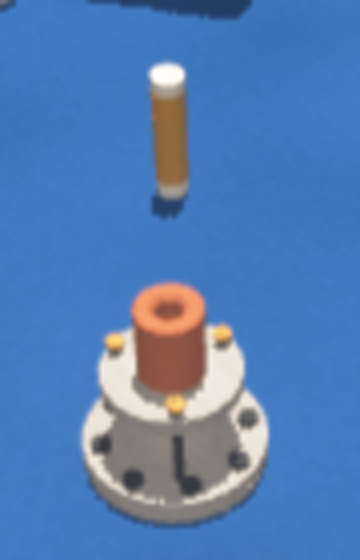

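View pics/c4.png

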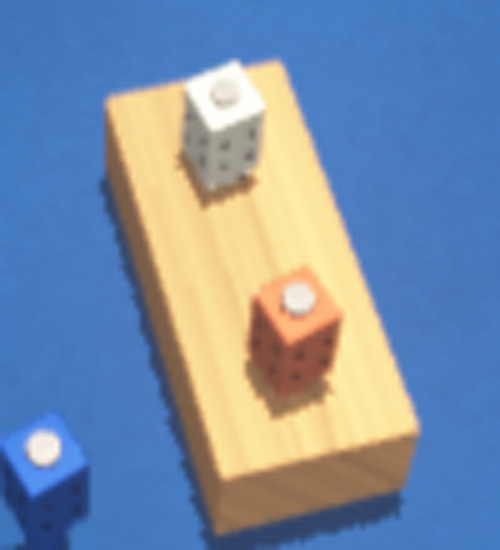

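```bash
python3 - <<'E'
from h import *
i=cv2.imread("pics/top0.png");T=cam("top")
s=cv2.imread("pics/side0.png");S=cam("side")
# finger ring in top
h=cv2.cvtColor(i,cv2.COLOR_BGR2HSV)
m=((h[...,0]<16)&(h[...,1]>110)&(h[...,2]>140)).astype('uint8')
for c in cv2.findContours(m,cv2.RETR_EXTERNAL,cv2.CHAIN_APPROX_NONE)[0]:
    if cv2.contourArea(c)>40:
        (x,y),r=cv2.minEnclosingCircle(c);print("or",x,y,r,cv2.minAreaRect(c), plane(T,x,y,.124))
# angles
def d(p,q,z,C=T,o=(380,190),k=7):
    a=plane(C,p[0]/k+o[0],p[1]/k+o[1],z);b=plane(C,q[0]/k+o[0],q[1]/k+o[1],z);v=b-a;return np.degrees(np.arctan2(v[1],v[0])),a,b
print("block far edge",d((97,115),(513,168),.05))
print("block near",d((70,303),(495,358),.05))
print("mount top edges",d((412,214),(462,207),.094),d((418,270),(470,262),.094), d((462,207),(470,262),.094))
print("spare",d((162,183),(230,177),.094),d((230,177),(232,243),.094))
f=lambda p,q:d(p,q,.094,S,(310,260),5)
print("side mount",f((258,296),(305,266)),f((305,266),(340,320)),f((258,296),(295,345)))
print("top", np.mean([f((258,296),(305,266))[1],f((340,320),(295,345))[1]],0))
E
```

```text
or 268.8503112792969 283.62738037109375 8.017328262329102 ((268.5, 283.5), (15.0, 15.0), 90.0) [0.36392602 0.11022993 0.124     ]
or 114.20191955566406 228.53846740722656 8.563441276550293 ((114.25001525878906, 228.75003051757812), (15.55634880065918, 16.26345443725586), 45.0) [0.51434472 0.52041519 0.124     ]
or 441.5 224.5 5.700977325439453 ((441.6799621582031, 224.2599639892578), (8.626703262329102, 8.626703262329102), 81.8698959350586) [ 0.50840112 -0.34218491  0.124     ]
or 304.3947448730469 220.7105255126953 7.875952243804932 ((304.5, 221.0), (14.849241256713867, 14.849241256713867), 45.0) [0.52531379 0.01612331 0.124     ]
block far edge (np.float64(-98.50866937091253), array([ 0.56730033, -0.23079673,  0.05      ]), array([ 0.54278079, -0.39469114,  0.05      ]))
block near (np.float64(-98.49175007265018), array([ 0.49253379, -0.21712035,  0.05      ]), array([ 0.46772811, -0.38326269,  0.05      ]))
mount top edges (np.float64(-83.12069926364298), array([ 0.5214233 , -0.34313402,  0.094     ]), array([ 0.5237392, -0.3623297,  0.094    ])) (np.float64(-82.34658694180308), a
[... 223 characters left out ...]
are (np.float64(-86.05626853364471), array([ 0.53522149, -0.2482379 ,  0.094     ]), array([ 0.53702242, -0.27436102,  0.094     ])) (np.float64(179.08838764307131), array([ 0.53702242, -0.27436102,  0.094     ]), array([ 0.51162814, -0.27395695,  0.094     ]))
side mount (np.float64(10.464378043054024), array([ 0.49850273, -0.34325007,  0.094     ]), array([ 0.51941544, -0.33938758,  0.094     ])) (np.float64(-86.2523150601308), array([ 0.51941544, -0.33938758,  0.094     ]), array([ 0.52097068, -0.36313057,  0.094     ])) (np.float64(-81.12321411933989), array([ 0.49850273, -0.34325007,  0.094     ]), array([ 0.50194291, -0.36527697,  0.094     ]))
top [ 0.5097367  -0.35319032  0.094     ]
```

Call:
play_rows(commands="1 .8 .77 0 -.6; 1 .8 .77 0 -.6; 1 .8 .77 0 -.6; 1 .8 .77 0 0; 1 .8 .77 0 0; 1 .8 .77 0 0; 1 .8 .77 0 0; 1 .8 .77 0 0")

```text
t: 0.95
eef_pos: [0.4602, -0.391, 0.2436]
orientation: [-3.136, -0.152, 0.012]
force: [0.5, -0.8, 1.0]
opening: 1.001
```

Call:
play_rows(commands="1 .6 .5 -.3 .15; 1 .5 .4 -.3 .1; 1 .15 .1 0 0; 1 0 0 0 0; 1 0 0 0 0; 1 0 0 0 0; 1 0 0 0 0; 1 0 0 0 0")

```text
t: 1.75
eef_pos: [0.5133, -0.3472, 0.2202]
orientation: [-3.133, -0.201, 0.01]
force: [-0.1, 0.6, 0.5]
opening: 0.999
```

```bash
python3 - <<'E'
from h import *
s=state();W=cam("wrist",s);cv2.imwrite("pics/w1.png",snapshot("wrist"))
print(s["eef_pos"],s["orientation"],s["t"]);np.save("w1.npy",np.r_[s["eef_pos"],s["orientation"]])
print(proj(W,[.511,-.3515,.098]),proj(W,[.511,-.3515,.05]))
E
```

```text
[ 0.51332739 -0.34720486  0.22018828] [-3.13316366 -0.2007512   0.01027949] 1.75
[319.70803673 210.4387808 ] [318.97797601 195.0720896 ]
```

View pics/w1.png

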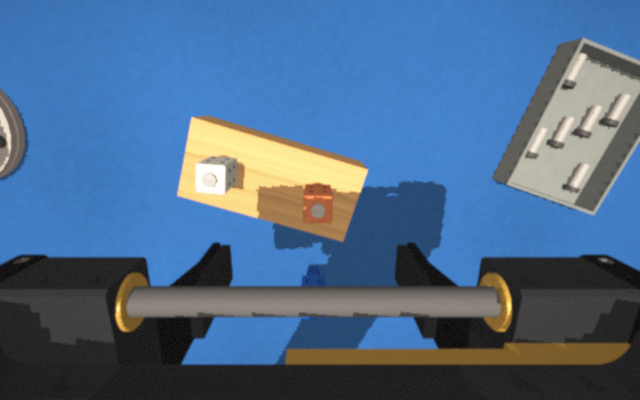

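```bash
python3 - <<'E'
from h import *
i=cv2.imread("pics/w1.png")[170:235,285:350]; cv2.imwrite("pics/w1c.png",cv2.resize(i,None,fx=8,fy=8,interpolation=cv2.INTER_CUBIC))
E
```

```text
(no output)
```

View pics/w1c.png

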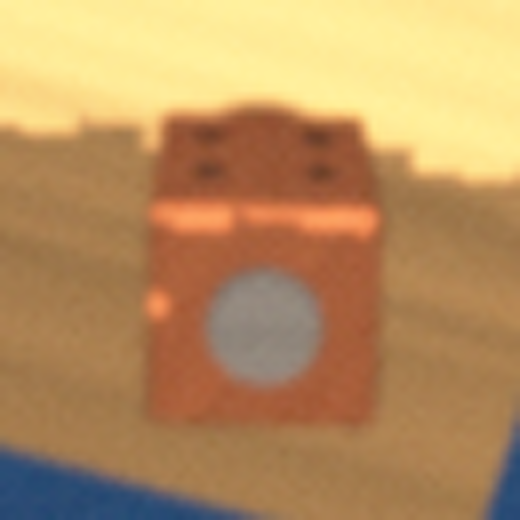

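```bash
python3 - <<'E'
from h import *
s=state();W=cam("wrist",s);p=plane(W,318.1,210.9,.098);Rt=R.from_rotvec(s["orientation"]).as_matrix()
print(p,p-s["eef_pos"],Rt.T@(p-s["eef_pos"]),Rt[:,2])
E
```

```text
[ 0.5103664  -0.35048036  0.098     ] [-0.00290363 -0.00309097 -0.12226133] [-0.00248873  0.00295869  0.12227375] [-0.00664253  0.00131442 -0.99997707]
```

Call:
play_rows(commands="1 -.08 -.08 -.5 0; 1 0 0 -.7 0; 1 0 0 -.7 0; 1 0 0 -.6 0; 1 0 0 -.4 0; 1 0 0 -.2 0; 1 0 0 0 0; 1 0 0 0 0")

```text
t: 2.6
eef_pos: [0.5088, -0.3555, 0.0958]
orientation: [3.132, 0.19, -0.002]
force: [-0.0, 0.9, 1.1]
opening: 1.0
```

Call:
play_rows(commands="1 .04 .12 -.12 0; 1 0 0 -.12 0; 1 0 0 0 0; 1 0 0 0 0; 1 0 0 0 0; 1 0 0 0 0; 1 0 0 0 0; 1 0 0 0 0")

```text
t: 3.4
eef_pos: [0.5126, -0.3513, 0.0891]
orientation: [3.128, 0.19, 0.007]
force: [-0.1, 0.1, -0.5]
opening: 0.999
```

Call:
play_rows(commands="1 -.05 .02 -.07 0; 1 0 0 0 0; 1 0 0 0 0; 0 0 0 0 0; 0 0 0 0 0; 0 0 0 0 0; 0 0 0 0 0; 0 0 0 0 0", grip_force=25)

```text
t: 4.2
eef_pos: [0.5103, -0.3505, 0.086]
orientation: [3.128, 0.189, 0.007]
force: [-0.9, -1.0, 0.3]
opening: 0.625
```

Call:
play_rows(commands="0 0 0 0 0; 0 0 0 0 0; 0 0 0 0 0; 0 0 0 0 0; 0 0 0 0 0; 0 0 0 0 0; 0 0 0 0 0; 0 0 0 0 0", grip_force=25)

```text
t: 5.0
eef_pos: [0.5104, -0.3506, 0.0861]
orientation: [3.128, 0.189, 0.007]
force: [-0.2, 0.4, 0.5]
opening: 0.275
```

Call:
play_rows(commands="0 0 0 .2 0; 0 0 0 .3 0; 0 0 0 .4 0; 0 0 0 .6 0; 0 0 0 .8 0; 0 0 0 .8 0; 0 0 0 .8 0; 0 0 0 .5 0")

```text
t: 5.8
eef_pos: [0.5052, -0.3474, 0.2679]
orientation: [3.135, 0.191, -0.008]
force: [0.1, 0.0, -1.9]
opening: 0.274
```

Call:
play_rows(commands="0 -.1 .6 -.1 0; 0 -.1 .9 0 0; 0 -.1 1 0 0; 0 -.1 1 0 0; 0 -.1 1 0 0; 0 -.1 1 0 0; 0 -.1 .7 0 0; 0 -.1 .3 0 0")

```text
t: 6.6
eef_pos: [0.4695, -0.0821, 0.2752]
orientation: [3.125, 0.18, 0.011]
force: [0.2, -1.3, -1.6]
opening: 0.274
```

Call:
play_rows(commands="0 0 0 0 0; 0 0 0 0 0; 0 0 0 0 0; 0 0 0 0 0; 0 0 0 0 0; 0 0 0 0 0; 0 0 0 0 0; 0 0 0 0 0")

```text
t: 7.4
eef_pos: [0.4694, -0.0883, 0.2758]
orientation: [3.123, 0.167, 0.011]
force: [0.2, 0.1, -3.2]
opening: 0.272
```

```bash
python3 - <<'E'
from h import *
s=state();W=cam("wrist",s);cv2.imwrite("pics/w2.png",snapshot("wrist"))
print(s["eef_pos"],s["orientation"],s["t"]);np.save("w2.npy",np.r_[s["eef_pos"],s["orientation"]])
print(proj(W,[.524,.0145,.124]))
E
```

```text
[ 0.46942608 -0.08830682  0.2757658 ] [3.12274933 0.16653341 0.01149788] 7.4
[196.11196469 124.4027247 ]
```

View pics/w2.png

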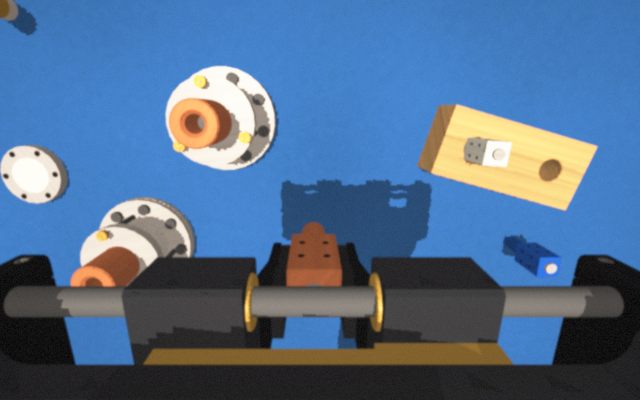

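```bash
python3 - <<'E'
from h import *
I=cv2.imread("pics/w2.png")
cv2.imwrite("pics/w2c.png",cv2.resize(I[85:165,155:245],None,fx=7,fy=7,interpolation=cv2.INTER_CUBIC))
cv2.imwrite("pics/w2d.png",cv2.resize(I[215:295,270:360],None,fx=7,fy=7,interpolation=cv2.INTER_CUBIC))
E
```

```text
(no output)
```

View pics/w2c.png

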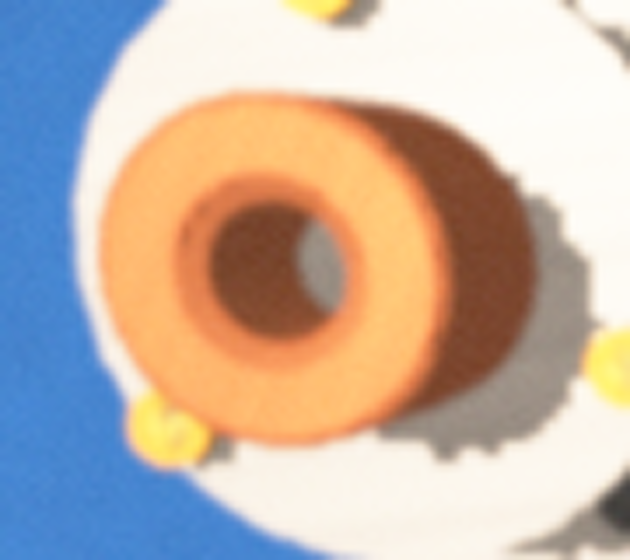

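View pics/w2d.png

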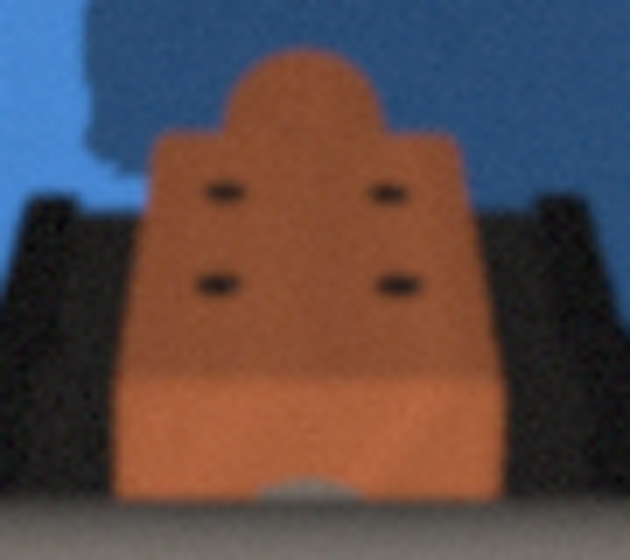

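```bash
python3 - <<'E'
from h import *
a=np.load("w2.npy");s=dict(eef_pos=a[:3],orientation=a[3:]);W=cam("wrist",s)
Rt=R.from_rotvec(a[3:]).as_matrix()
p=plane(W,194.2,123.45,.124);print("socket",p, "yaw",np.degrees(np.arctan2(Rt[1,0],Rt[0,0])),"tilt",Rt[:,2])
c=get_calibration("wrist");T=c["tool_from_camera"];C=(c,T[:3,:3],T[:3,3])
for u,v,z in [(292.1,234.3,.036),(335.7,234.3,.036),(286.7,269,-.008),(342.1,269,-.008)]:
    print(plane(C,u,v,z))
n=plane(C,314.0,221.9,.072);print("nose",n)
for q in ([0,0,.036],[0,0,.072]): print(Rt@np.array(q)+a[:3])
E
```

```text
socket [0.52460895 0.01608439 0.124     ] yaw 6.108061597796176 tilt [ 0.00810859 -0.01397222 -0.99986951]
[ 0.01089238 -0.0124719   0.036     ]
[0.01088631 0.01156636 0.036     ]
[ 0.0123024  -0.01200864 -0.008     ]
[ 0.01230102  0.01150602 -0.008     ]
nose [ 0.00557958 -0.00037842  0.072     ]
[ 0.46971799 -0.08880982  0.2397705 ]
[ 0.4700099  -0.08931282  0.2037752 ]
```

Call:
play_rows(commands="0 .3 .5 -.2 0; 0 .4 .8 -.2 0; 0 .4 .7 -.2 0; 0 .2 .4 -.2 0; 0 .1 .2 -.1 0; 0 0 0 0 0; 0 0 0 0 0; 0 0 0 0 0")

```text
t: 8.25
eef_pos: [0.5268, 0.0162, 0.2392]
orientation: [3.121, 0.157, 0.013]
force: [0.1, -0.3, -3.8]
opening: 0.273
```

```bash
cat > chk.py <<'E'
from h import *
s=state();a=s["eef_pos"];Rt=R.from_rotvec(s["orientation"]).as_matrix()
print("t",s["t"],"tcp",a,"tz",Rt[:,2],"yaw",np.degrees(np.arctan2(Rt[1,0],Rt[0,0])),"F",s["force"],s["opening"])
print("nose-socket",(Rt@np.array([-.0004,-.0003,.072])+a-[.5246,.0161,.124])*1000)
E
python3 chk.py
```

```text
t 8.25 tcp [0.52677015 0.01617552 0.23921202] tz [ 0.00901495 -0.01617253 -0.99982858] yaw 5.7646388614122115 F [ 0.14936881 -0.29168971 -3.79152198] 0.2728448996193944
nose-socket [ 2.39117304 -0.83063895 43.21632795]
```

Call:
play_rows(commands="0 -.06 .02 -.25 0; 0 0 0 -.25 0; 0 0 0 -.15 0; 0 0 0 -.05 0; 0 0 0 0 0; 0 0 0 0 0; 0 0 0 0 0; 0 0 0 0 0")

```text
t: 9.05
eef_pos: [0.5235, 0.0135, 0.2094]
orientation: [3.12, 0.149, 0.013]
force: [-0.3, 0.9, -3.4]
opening: 0.27
```

```bash
python3 chk.py; python3 - <<'E'
from h import *
for n in ("side","wrist"): cv2.imwrite(f"pics/{n}3.png",snapshot(n))
I=cv2.imread("pics/side3.png");cv2.imwrite("pics/s3c.png",cv2.resize(I[110:230,240:360],None,fx=5,fy=5,interpolation=cv2.INTER_CUBIC))
E
```

```text
t 9.05 tcp [0.52349381 0.01353745 0.20939204] tz [ 0.0094913  -0.01798714 -0.99979317] yaw 5.462328702802634 F [-0.27226744  0.8951229  -3.35183276] 0.2697303596294941
nose-socket [-0.84949356 -3.5971129  13.3981936 ]
```

View pics/s3c.png

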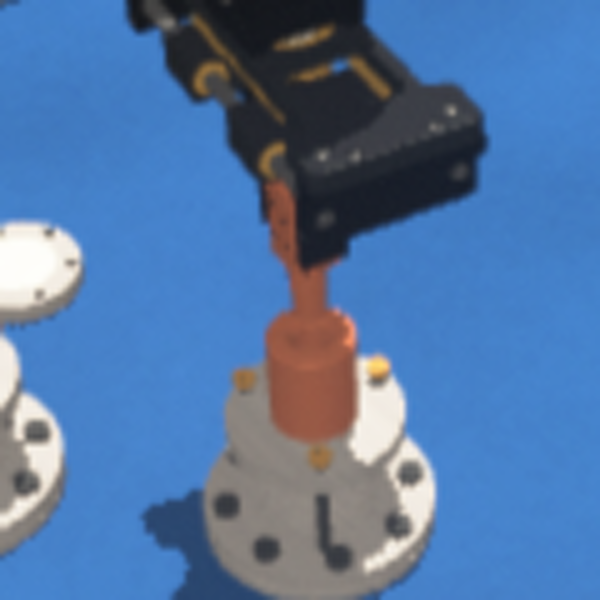

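View pics/wrist3.png

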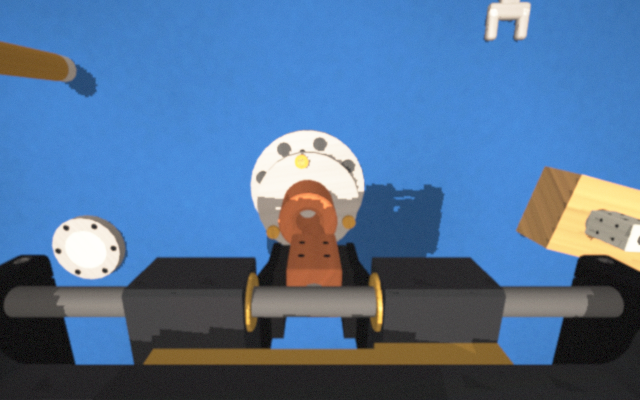

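```bash
python3 - <<'E'
from h import *
I=cv2.imread("pics/wrist3.png");cv2.imwrite("pics/w3c.png",cv2.resize(I[160:270,260:370],None,fx=5,fy=5,interpolation=cv2.INTER_CUBIC))
W=cam("wrist")
for z in (.124,): print(proj(W,[.5246,.0161,z]))
E
```

```text
[308.77230803 222.24563321]
```

View pics/w3c.png

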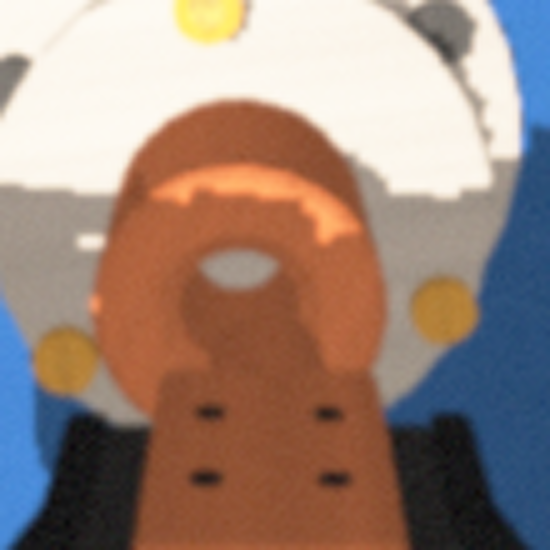

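Call:
play_rows(commands="0 .02 .09 0 0; 0 0 0 0 0; 0 0 0 0 0; 0 0 0 0 0; 0 0 0 0 0; 0 0 0 0 0; 0 0 0 0 0; 0 0 0 0 0")

```text
t: 9.95
eef_pos: [0.5246, 0.0177, 0.2098]
orientation: [3.12, 0.149, 0.015]
force: [-0.7, -0.1, -2.5]
opening: 0.273
```

```bash
python3 chk.py; python3 - <<'E'
from h import *
cv2.imwrite(f"pics/wrist4.png",snapshot("wrist"))
I=cv2.imread("pics/wrist4.png");cv2.imwrite("pics/w4c.png",cv2.resize(I[160:270,260:370],None,fx=5,fy=5,interpolation=cv2.INTER_CUBIC))
W=cam("wrist")
for z in (.124,): print(proj(W,[.5246,.0161,z]))
E
```

```text
t 9.95 tcp [0.52459018 0.01768056 0.20976633] tz [ 0.01035391 -0.01789778 -0.99978621] yaw 5.475928497627911 F [-0.71795021 -0.09493105 -2.53376417] 0.2728653167433521
nose-socket [ 0.30892687  0.55233748 13.77263991]
[314.47468759 224.07251381]
```

View pics/w4c.png

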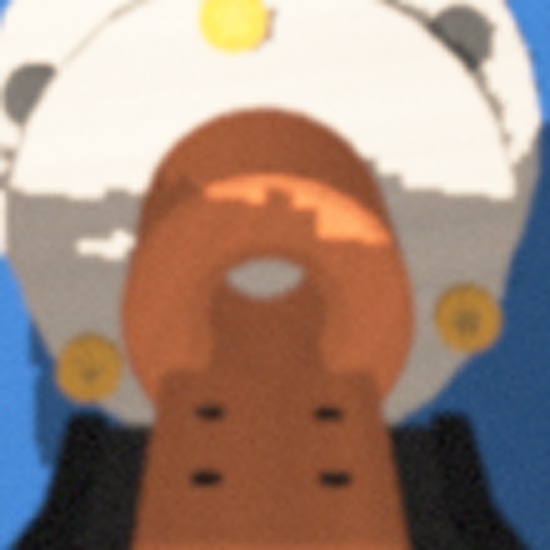

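Call:
play_rows(commands="0 0 0 -.1 0; 0 0 0 -.1 0; 0 0 0 -.1 0; 0 0 0 0 0; 0 0 0 0 0; 0 0 0 0 0; 0 0 0 0 0; 0 0 0 0 0")

```text
t: 10.8
eef_pos: [0.5244, 0.0176, 0.1964]
orientation: [3.12, 0.149, 0.014]
force: [-0.3, -0.6, -2.3]
opening: 0.276
```

```bash
python3 chk.py
```

```text
t 10.8 tcp [0.52441853 0.01760702 0.1963677 ] tz [ 0.00968798 -0.01793095 -0.99979229] yaw 5.4781548567957445 F [-0.32152811 -0.60970417 -2.30151928] 0.2763348435569164
nose-socket [0.08931526 0.4763843  0.37385334]
```

Nose at mouth level, no contact. Descend further.

Call:
play_rows(commands="0 0 0 -.1 0; 0 0 0 -.1 0; 0 0 0 0 0; 0 0 0 -.1 0; 0 0 0 -.1 0; 0 0 0 0 0; 0 0 0 0 0; 0 0 0 0 0")

```text
t: 11.6
eef_pos: [0.5244, 0.0176, 0.1788]
orientation: [3.12, 0.149, 0.013]
force: [0.3, -0.2, -2.5]
opening: 0.276
```

```bash
python3 chk.py
```

```text
t 11.6 tcp [0.52435086 0.01758945 0.17878274] tz [ 0.00939665 -0.01790639 -0.99979551] yaw 5.471067845403644 F [ 0.29925485 -0.21932427 -2.46043544] 0.27561043883221964
nose-socket [ 7.01276924e-04  4.60638486e-01 -1.72112147e+01]
```

Call:
play_rows(commands="0 0 -.01 -.1 0; 0 0 -.01 -.1 0; 0 0 0 0 0; 0 0 0 -.05 0; 0 0 0 0 0; 0 0 0 0 0; 0 0 0 0 0; 0 0 0 0 0")

```text
t: 12.4
eef_pos: [0.5245, 0.0169, 0.1682]
orientation: [3.12, 0.149, 0.014]
force: [-0.1, -0.3, -3.2]
opening: 0.273
```

```bash
python3 chk.py
```

```text
t 12.4 tcp [0.52451622 0.01686727 0.16816802] tz [ 0.00984854 -0.01773533 -0.99979421] yaw 5.4755290323943715 F [-0.08977933 -0.29588655 -3.17052228] 0.27264607309474975
nose-socket [  0.19857796  -0.24925276 -27.82598607]
```

Call:
play_rows(commands="0 0 0 -.04 0; 0 0 0 0 0; 0 0 0 -.04 0; 0 0 0 0 0; 0 0 0 0 0; 0 0 0 0 0; 0 0 0 0 0; 0 0 0 0 0")

```text
t: 13.2
eef_pos: [0.5244, 0.0169, 0.1654]
orientation: [3.12, 0.149, 0.014]
force: [-0.5, 0.2, -0.9]
opening: 0.275
```

```bash
python3 chk.py
```

```text
t 13.2 tcp [0.52436121 0.01690263 0.16539115] tz [ 0.00966531 -0.01799627 -0.99979134] yaw 5.467605984011019 F [-0.54085591  0.20884591 -0.93340265] 0.2747201270485203
nose-socket [ 3.04046462e-02 -2.32628643e-01 -3.06026444e+01]
```

Weight has come off the wrist (−0.9 N): it is seated in the taper. Release gradually.

Call:
play_rows(commands=".32 0 0 0 0; .36 0 0 0 0; .45 0 0 0 0; .6 0 0 0 0; .8 0 0 0 0; 1 0 0 0 0; 1 0 0 0 0; 1 0 0 0 0")

```text
t: 14.0
eef_pos: [0.5265, 0.017, 0.1668]
orientation: [3.12, 0.149, 0.022]
force: [0.5, 0.7, -0.1]
opening: 0.817
```

Call:
play_rows(commands="1 0 0 .1 0; 1 0 0 .3 0; 1 0 0 .6 0; 1 0 0 .8 0; 1 0 0 .6 0; 1 0 0 .2 0; 1 0 0 0 0; 1 0 0 0 0")

```text
t: 14.8
eef_pos: [0.5255, 0.0173, 0.2779]
orientation: [3.12, 0.15, 0.023]
force: [-0.7, 0.2, -0.4]
opening: 1.004
```

```bash
python3 chk.py; python3 - <<'E'
from h import *
for n in ("side","wrist"): cv2.imwrite(f"pics/{n}5.png",snapshot(n))
I=cv2.imread("pics/side5.png");cv2.imwrite("pics/s5c.png",cv2.resize(I[110:230,240:360],None,fx=5,fy=5,interpolation=cv2.INTER_CUBIC))
E
```

```text
t 14.8 tcp [0.52550638 0.01725757 0.27787137] tz [ 0.01582398 -0.0174645  -0.99972226] yaw 5.502241913794591 F [-0.68776137  0.24352323 -0.41128239] 1.0044094730051312
nose-socket [ 1.61890494  0.16034626 81.8800689 ]
```

View pics/s5c.png

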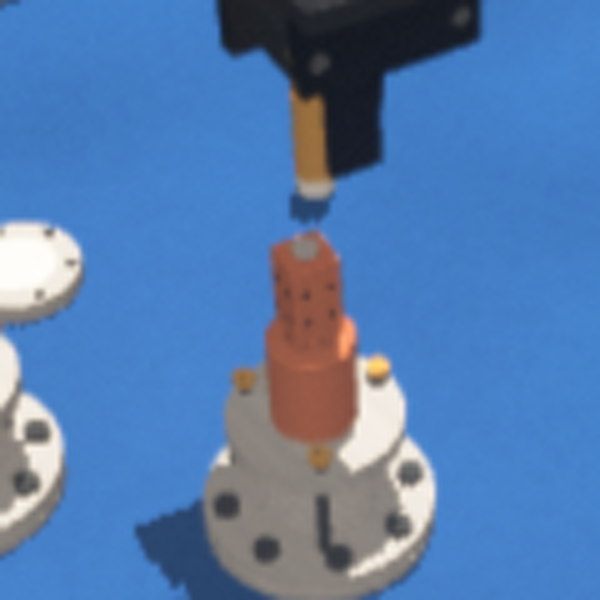

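View pics/wrist5.png

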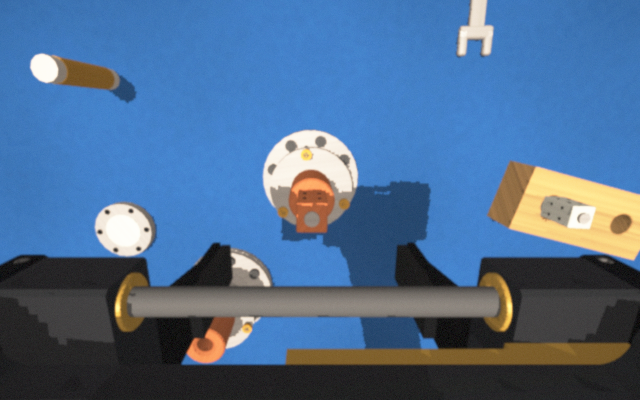

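Call:
play_rows(commands="1 .2 .5 0 0; 1 .3 .8 0 0; 1 .35 .9 0 0; 1 .35 .9 -.1 0; 1 .35 .9 -.3 0; 1 .3 .8 -.4 0; 1 .15 .5 -.4 0; 1 0 .2 -.2 0")

```text
t: 15.7
eef_pos: [0.6035, 0.2407, 0.2089]
orientation: [3.116, 0.137, -0.005]
force: [0.8, -0.4, -0.4]
opening: 1.004
```

Call:
play_rows(commands="1 0 0 0 0; 1 0 0 0 0; 1 0 0 0 0; 1 0 0 0 0; 1 0 0 0 0; 1 0 0 0 0; 1 0 0 0 0; 1 0 0 0 0")

```text
t: 16.5
eef_pos: [0.6033, 0.2348, 0.2094]
orientation: [3.112, 0.128, -0.006]
force: [0.5, -0.1, 0.5]
opening: 1.0
```

```bash
python3 chk.py; python3 - <<'E'
from h import *
W=cam("wrist"); i=snapshot("wrist");cv2.imwrite(f"pics/wrist6.png",i)
print(proj(W,[.616,.253,.1]))
E
```

```text
t 16.5 tcp [0.60334009 0.23478889 0.20939538] tz [-0.00285024 -0.02686657 -0.99963497] yaw 4.70532358931883 F [ 0.54320471 -0.10884779  0.4815089 ] 0.9998881095764904
nose-socket [ 78.11158406 217.02056337  13.41571829]
[288.00840252 194.48756331]
```

View pics/wrist6.png

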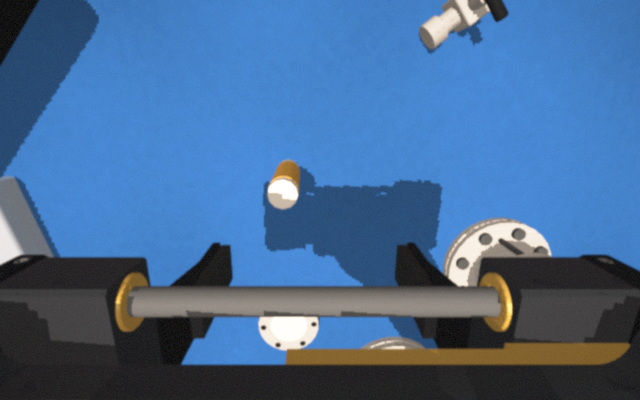

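```bash
python3 - <<'E'
from h import *
I=cv2.imread("pics/wrist6.png");c=I[150:220,250:320]
cv2.imwrite("pics/w6c.png",cv2.resize(c,None,fx=7,fy=7,interpolation=cv2.INTER_CUBIC))
h=cv2.cvtColor(I,cv2.COLOR_BGR2HSV)
m=((h[...,1]<70)&(h[...,2]>90)).astype('uint8');m[:, :250]=0;m[:,320:]=0;m[:150]=0;m[222:]=0
k=max(cv2.findContours(m,cv2.RETR_EXTERNAL,cv2.CHAIN_APPROX_NONE)[0],key=cv2.contourArea)
(x,y),r=cv2.minEnclosingCircle(k);print(x,y,r,cv2.fitEllipse(k))
W=cam("wrist");print(plane(W,x,y,.1),plane(W,*cv2.fitEllipse(k)[0],.1))
E
```

```text
283.7790832519531 192.1511688232422 17.76017189025879 ((282.6378173828125, 193.05087280273438), (30.73215675354004, 32.98307800292969), 81.26241302490234)
[0.61757721 0.25633193 0.1       ] [0.61681319 0.25715016 0.1       ]
```

View pics/w6c.png

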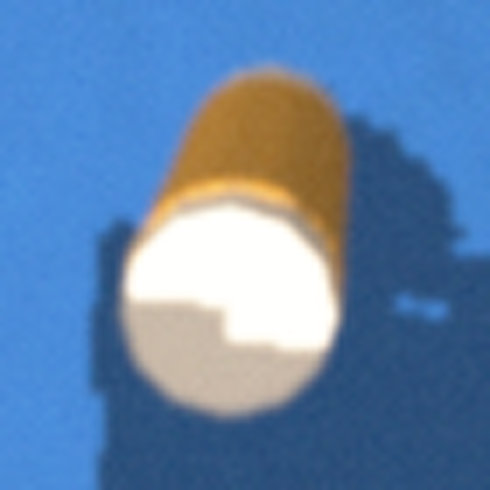

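Call:
play_rows(commands="1 .15 .3 0 0; 1 .15 .22 -.3 0; 1 0 0 -.6 0; 1 0 0 -.6 0; 1 0 0 -.6 0; 1 0 0 -.4 0; 1 0 0 -.2 0; 1 0 0 0 0")

```text
t: 17.35
eef_pos: [0.617, 0.264, 0.0933]
orientation: [3.116, 0.136, -0.005]
force: [0.4, 0.4, -0.7]
opening: 0.998
```

Call:
play_rows(commands="1 0 0 0 0; 1 0 0 0 0; 1 0 0 0 0; 1 0 0 0 0; 1 0 0 0 0; 1 0 0 0 0; 1 0 0 0 0; 1 0 0 0 0")

```text
t: 18.15
eef_pos: [0.6198, 0.2654, 0.0981]
orientation: [3.119, 0.135, 0.007]
force: [-0.0, 0.2, -0.2]
opening: 1.003
```

```bash
python3 chk.py
```

```text
t 18.15 tcp [0.61975604 0.2653967  0.09813277] tz [ 0.00514074 -0.0196582  -0.99979354] yaw 4.950259379817315 F [-0.00243572  0.19351017 -0.23576237] 1.0028639428980843
nose-socket [ 95.10180522 248.14561249 -97.85974611]
```

Call:
play_rows(commands="1 -.1 -.22 -.2 0; 1 0 0 -.2 0; 1 0 0 -.15 0; 1 0 0 0 0; 1 0 0 0 0; 1 0 0 0 0; 1 0 0 0 0; 1 0 0 0 0")

```text
t: 18.95
eef_pos: [0.6149, 0.2554, 0.0732]
orientation: [3.118, 0.135, 0.004]
force: [0.8, -0.1, -0.1]
opening: 1.001
```

```bash
python3 chk.py;python3 - <<'E'
from h import *
for n in ("side",): cv2.imwrite(f"pics/{n}7.png",snapshot(n))
I=cv2.imread("pics/side7.png");cv2.imwrite("pics/s7c.png",cv2.resize(I[80:200,240:360],None,fx=5,fy=5,interpolation=cv2.INTER_CUBIC))
E
```

```text
t 18.95 tcp [0.61490702 0.25540806 0.07324487] tz [ 0.00361114 -0.02028594 -0.9997877 ] yaw 4.942571256420937 F [ 0.80833894 -0.08923052 -0.13944697] 1.0012029917755247
nose-socket [  90.14268067  238.1118289  -122.74674136]
```

View pics/s7c.png

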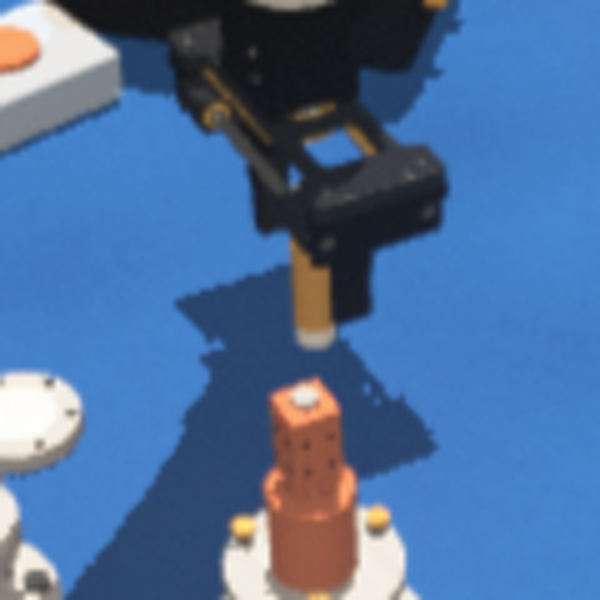

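Call:
play_rows(commands=".5 .02 0 .02 0; .3 0 0 0 0; .2 0 0 0 0; .1 0 0 0 0; 0 0 0 0 0; 0 0 0 0 0; 0 0 0 0 0; 0 0 0 0 0", grip_force=45)

```text
t: 19.8
eef_pos: [0.6161, 0.2557, 0.0747]
orientation: [3.119, 0.135, 0.006]
force: [-0.6, 0.6, -0.5]
opening: 0.359
```

Call:
play_rows(commands="0 0 0 0 0; 0 0 0 0 0; 0 0 0 0 0; 0 0 0 0 0; 0 0 0 0 0; 0 0 0 0 0; 0 0 0 0 0; 0 0 0 0 0")

```text
t: 20.6
eef_pos: [0.6161, 0.2562, 0.0749]
orientation: [3.12, 0.135, 0.006]
force: [-0.3, -0.3, -1.3]
opening: 0.267
```

```bash
python3 chk.py
```

```text
t 20.6 tcp [0.61606773 0.25624451 0.0748864 ] tz [ 0.00487533 -0.01874915 -0.99981233] yaw 4.949344652742988 F [-0.34777349 -0.25977385 -1.25770809] 0.2671658382453503
nose-socket [  91.39438856  239.05888559 -121.1071174 ]
```

Call:
play_rows(commands="0 0 0 .2 0; 0 0 0 .5 0; 0 0 0 .8 0; 0 0 0 .9 0; 0 0 0 .9 0; 0 0 0 .9 0; 0 0 0 .7 0; 0 0 0 .4 0")

```text
t: 21.4
eef_pos: [0.6075, 0.2503, 0.2858]
orientation: [3.109, 0.136, -0.028]
force: [0.9, -0.3, -4.2]
opening: 0.269
```

```bash
python3 chk.py;python3 - <<'E'
from h import *
I=cv2.imread("pics/wrist5.png");cv2.imwrite("pics/w5c.png",cv2.resize(I[170:240,280:350],None,fx=7,fy=7,interpolation=cv2.INTER_CUBIC))
E
```

```text
t 21.4 tcp [0.60746608 0.25030418 0.28575189] tz [-0.01696526 -0.03049091 -0.99939106] yaw 4.985268973649862 F [ 0.87652661 -0.32722453 -4.21887375] 0.2687355032637932
nose-socket [ 81.21994094 232.27280503  89.79488959]
```

View pics/w5c.png

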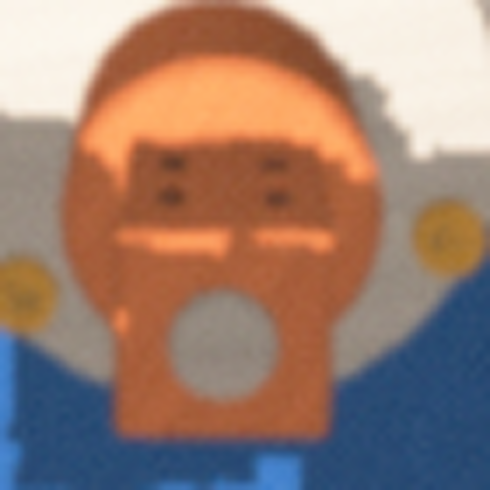

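```bash
python3 - <<'E'
from h import *
s=dict(eef_pos=np.array([0.52550638,0.01725757,0.27787137]),orientation=np.array([3.12,.15,.023]))
W=cam("wrist",s);print(plane(W,312,219.4,.1775))
E
```

```text
[0.52457279 0.01715751 0.1775    ]
```

Call:
play_rows(commands="0 -.1 -.2 .1 0; 0 -.2 -.5 .1 0; 0 -.3 -.6 .2 0; 0 -.3 -.7 .1 0; 0 -.3 -.7 .1 0; 0 -.3 -.7 0 0; 0 -.25 -.6 0 0; 0 -.15 -.4 0 0")

```text
t: 22.2
eef_pos: [0.5197, 0.0651, 0.3033]
orientation: [3.104, 0.141, -0.054]
force: [1.1, 0.3, -4.7]
opening: 0.263
```

Call:
play_rows(commands="0 -.1 -.3 0 0; 0 -.1 -.2 0 0; 0 0 0 0 0; 0 0 0 0 0; 0 0 0 0 0; 0 0 0 0 0; 0 0 0 0 0; 0 0 0 0 0")

```text
t: 23.0
eef_pos: [0.5086, 0.0438, 0.3002]
orientation: [3.104, 0.142, -0.063]
force: [0.3, 0.6, -3.8]
opening: 0.269
```

```bash
python3 chk.py
```

```text
t 23.0 tcp [0.50863671 0.04375203 0.30023544] tz [-0.03897063 -0.03545751 -0.99861106] yaw 5.211303740883348 F [ 0.28234573  0.63748108 -3.80641229] 0.269128582645405
nose-socket [-19.19480527  25.36136335 104.34273687]
```

Call:
play_rows(commands="0 .1 -.1 0 0; 0 .1 -.2 0 0; 0 .1 -.2 0 0; 0 .1 -.1 0 0; 0 0 0 0 0; 0 0 0 0 0; 0 0 0 0 0; 0 0 0 0 0")

```text
t: 23.8
eef_pos: [0.5265, 0.0169, 0.3]
orientation: [3.104, 0.141, -0.063]
force: [-0.4, -0.2, -5.1]
opening: 0.266
```

```bash
python3 chk.py
```

```text
t 23.8 tcp [0.52654626 0.01693551 0.30001145] tz [-0.03911816 -0.03548513 -0.99860431] yaw 5.150901636405757 F [-0.38533773 -0.22570624 -5.12412611] 0.2664196918433351
nose-socket [ -1.29559874  -1.45669994 104.11926092]
```

Call:
play_rows(commands="0 0 0 .15 0; 0 0 0 .25 0; 0 0 0 .3 0; 0 0 0 .3 0; 0 0 0 .3 0; 0 0 0 .3 0; 0 0 0 .3 0; 0 0 0 .3 0")

```text
t: 24.6
eef_pos: [0.5258, 0.018, 0.3962]
orientation: [3.104, 0.144, -0.062]
force: [-0.4, 0.6, -4.1]
opening: 0.269
```

Call:
play_rows(commands="0 0 0 .3 0; 0 0 0 .3 0; 0 0 0 .3 0; 0 0 0 .3 0; 0 0 0 .2 0; 0 0 0 .1 0; 0 0 0 0 0; 0 0 0 0 0")

```text
t: 25.4
eef_pos: [0.5262, 0.0182, 0.4634]
orientation: [3.104, 0.144, -0.058]
force: [-1.3, 0.1, -4.1]
opening: 0.264
```

```bash
python3 chk.py
```

```text
t 25.4 tcp [0.52615093 0.01815343 0.4633629 ] tz [-0.03559927 -0.03508424 -0.99875011] yaw 5.267724506429864 F [-1.31776371  0.14733969 -4.11275967] 0.26429581310528477
nose-socket [-1.43812934e+00 -2.10786210e-01  2.67458877e+02]
```

Call:
play_rows(commands="0 0 0 -1 0; 0 0 0 -1 0; 0 0 0 -1 0; 0 0 0 -.4 0; 0 0 0 0 0; 0 0 0 0 0; 0 0 0 0 0; 0 0 0 0 0")

```text
t: 26.2
eef_pos: [0.5253, 0.018, 0.3233]
orientation: [3.105, 0.144, -0.056]
force: [0.3, 0.2, -3.0]
opening: 0.267
```

```bash
python3 chk.py
```

```text
t 26.2 tcp [0.52530339 0.0180142  0.32326792] tz [-0.03435179 -0.03487872 -0.998801  ] yaw 5.260766229835102 F [ 0.32560021  0.15109314 -2.95207545] 0.2669484878492743
nose-socket [ -2.19581947  -0.33516364 127.35974509]
```

```bash
python3 - <<'E'
from h import *
s=state();np.save("w8.npy",np.r_[s["eef_pos"],s["orientation"]])
for n in ("side","wrist"): cv2.imwrite(f"pics/{n}8.png",snapshot(n))
I=cv2.imread("pics/side8.png");cv2.imwrite("pics/s8c.png",cv2.resize(I[60:180,240:360],None,fx=5,fy=5,interpolation=cv2.INTER_CUBIC))
I=cv2.imread("pics/wrist8.png");cv2.imwrite("pics/w8c.png",cv2.resize(I[150:270,250:370],None,fx=5,fy=5,interpolation=cv2.INTER_CUBIC))
E
```

```text
(no output)
```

View pics/s8c.png

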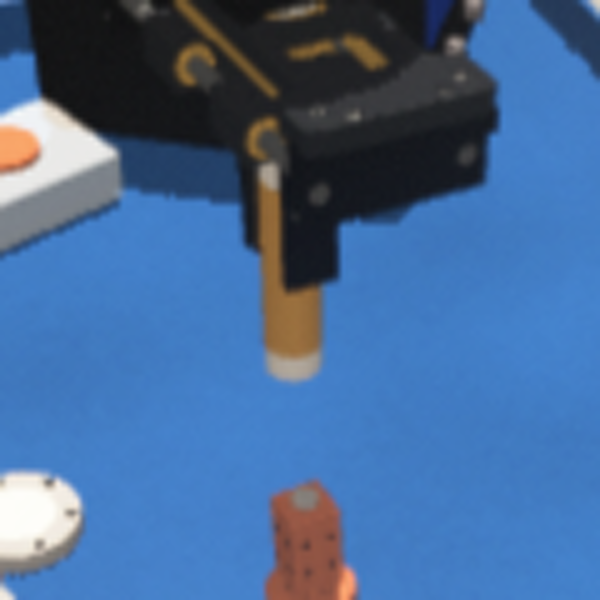

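View pics/w8c.png

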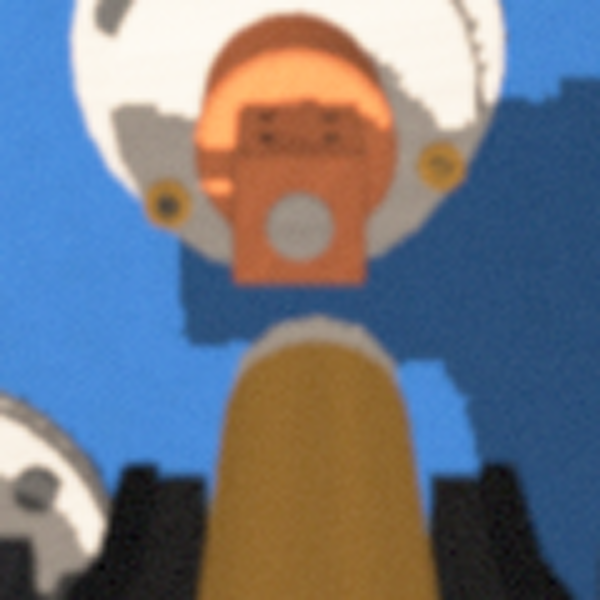

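```bash
python3 - <<'E'
from h import *
a=np.load("w8.npy");s=dict(eef_pos=a[:3],orientation=a[3:]);Rt=R.from_rotvec(a[3:]).as_matrix()
c=get_calibration("wrist");T=c["tool_from_camera"];C=(c,T[:3,:3],T[:3,3])
f=plane(C,313.7,213.4,.0745);print("far bottom edge tool",f)
f2=plane(C,313.7,150+340/5,.0645);print("white/brass edge",f2)
b=np.array([f[0]-.012,f[1],.0745]);bw=Rt@b+a[:3];print("bottom world",bw, "nominal",Rt@np.array([0,0,.0745])+a[:3])
S=cam("side");print("side proj of bottom",proj(S,bw),proj(S,Rt@np.array([0,0,.0745])+a[:3]),"obs ~",240+293/5,60+368/5)
W=cam("wrist",s);p=plane(W,250+300/5,150+228/5,.1775);print("button",p, "err",(bw-p)*1000)
print("side button",plane(S,240+304/5,60+495/5,.1775))
E
```

```text
far bottom edge tool [ 0.01065613 -0.00057636  0.0745    ]
white/brass edge [ 0.01080297 -0.00057278  0.0645    ]
bottom world [0.52135341 0.01586618 0.24888934] nominal [0.52274418 0.01541573 0.24885724]
side proj of bottom [297.73618451 132.72083117] [298.44451392 132.69155367] obs ~ 298.6 133.6
button [0.52405185 0.01711772 0.1775    ] err [-2.69844437 -1.25153456 71.38934411]
side button [0.52439369 0.01448064 0.1775    ]
```

Call:
play_rows(commands="0 .06 .03 -.15 0; 0 0 0 -.25 0; 0 0 0 -.25 0; 0 0 0 -.25 0; 0 0 0 -.25 0; 0 0 0 -.15 0; 0 0 0 0 0; 0 0 0 0 0", grip_force=60)

```text
t: 27.1
eef_pos: [0.5275, 0.0193, 0.2665]
orientation: [3.105, 0.144, -0.056]
force: [0.1, 0.1, -3.7]
opening: 0.264
```

```bash
cat > bar.py <<'E'
from h import *
s=state();a=s["eef_pos"];Rt=R.from_rotvec(s["orientation"]).as_matrix()
bw=Rt@np.array([-.0007,-.0005,.0745])+a
print("t",s["t"],"tcp",a,"tz",Rt[:2,2],"F",s["force"],"bottom-button mm",(bw-[.5243,.0168,.1775])*1000,"op",s["opening"])
E
python3 bar.py
```

```text
t 27.1 tcp [0.52754249 0.01934195 0.26650071] tz [-0.0345952  -0.03486699] F [ 0.0586324   0.08116666 -3.70310342] bottom-button mm [-0.07785613  0.37774927 14.60123405] op 0.26398903762253134
```

Call:
play_rows(commands="0 0 0 -.1 0; 0 0 0 -.1 0; 0 0 0 -.05 0; 0 0 0 0 0; 0 0 0 0 0; 0 0 0 0 0; 0 0 0 0 0; 0 0 0 0 0")

```text
t: 27.9
eef_pos: [0.5286, 0.0195, 0.2572]
orientation: [3.105, 0.143, -0.051]
force: [0.4, -0.4, -4.4]
opening: 0.269
```

```bash
python3 bar.py; python3 - <<'E'
from h import *
for n in ("side","wrist"): cv2.imwrite(f"pics/{n}9.png",snapshot(n))
I=cv2.imread("pics/side9.png");a=cv2.resize(I[100:200,250:350],None,fx=4,fy=4,interpolation=cv2.INTER_CUBIC)
I=cv2.imread("pics/wrist9.png");b=cv2.resize(I[160:260,265:365],None,fx=4,fy=4,interpolation=cv2.INTER_CUBIC)
cv2.imwrite("pics/c9.png",np.hstack([a,b]))
E
```

```text
t 27.9 tcp [0.52859675 0.01945569 0.25723301] tz [-0.0311158  -0.03468414] F [ 0.39134716 -0.43695011 -4.44404934] bottom-button mm [1.23567878 0.50526926 5.322019  ] op 0.2690647487400917
```

View pics/c9.png

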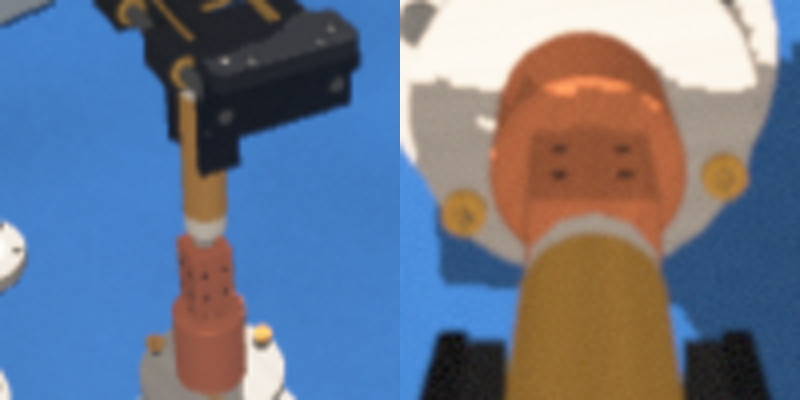

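Call:
play_rows(commands="0 -.02 0 -.05 0; 0 0 0 -.04 0; 0 0 0 0 0; 0 0 0 -.03 0; 0 0 0 0 0; 0 0 0 0 0; 0 0 0 0 0; 0 0 0 0 0")

```text
t: 28.8
eef_pos: [0.5277, 0.0194, 0.2519]
orientation: [3.105, 0.143, -0.051]
force: [-0.3, 0.2, -4.9]
opening: 0.263
```

```bash
python3 bar.py
```

```text
t 28.8 tcp [0.52766743 0.01943995 0.25190406] tz [-0.03131465 -0.0347231 ] F [-0.27489783  0.20326628 -4.85853015] bottom-button mm [ 0.29151742  0.48659501 -0.00623417] op 0.26296955969643643
```

Call:
play_rows(commands="0 0 0 -.03 0; 0 0 0 0 0; 0 0 0 -.03 0; 0 0 0 0 0; 0 0 0 -.03 0; 0 0 0 0 0; 0 0 0 0 0; 0 0 0 0 0")

```text
t: 29.6
eef_pos: [0.5288, 0.0197, 0.2499]
orientation: [3.105, 0.143, -0.046]
force: [-0.5, -0.0, -1.4]
opening: 0.265
```

```bash
python3 bar.py
```

```text
t 29.6 tcp [0.52878105 0.0196976  0.24994972] tz [-0.02790433 -0.0346343 ] F [-0.49643432 -0.04594876 -1.36132905] bottom-button mm [ 1.65918184  0.75085824 -1.97083486] op 0.2652646472879294
```

Call:
play_rows(commands="0 -.03 -.01 0 0; 0 0 0 -.03 0; 0 0 0 -.03 0; 0 0 0 -.03 0; 0 0 0 -.03 0; 0 0 0 -.03 0; 0 0 0 -.03 0; 0 0 0 -.03 0")

```text
t: 30.4
eef_pos: [0.5295, 0.0199, 0.2464]
orientation: [3.104, 0.143, -0.036]
force: [-2.1, -0.9, 8.6]
opening: 0.268
```

```bash
python3 bar.py
```

```text
t 30.4 tcp [0.52946909 0.01988533 0.24638275] tz [-0.02168462 -0.03500599] F [-2.10112261 -0.90804603  8.58177935] bottom-button mm [ 2.81060551  0.91095265 -5.55312277] op 0.268046687270062
```

Call:
play_rows(commands="0 0 0 -.04 0; 0 0 0 -.04 0; 0 0 0 -.04 0; 0 0 0 -.04 0; 0 0 0 .05 0; 0 -.04 -.02 .1 0; 0 0 0 .05 0; 0 0 0 0 0")

```text
t: 31.2
eef_pos: [0.5262, 0.0188, 0.2519]
orientation: [3.102, 0.142, -0.04]
force: [-0.1, -0.8, -4.6]
opening: 0.264
```

```bash
python3 bar.py; python3 - <<'E'
from h import *
for n in ("side","wrist"): cv2.imwrite(f"pics/{n}10.png",snapshot(n))
I=cv2.imread("pics/side10.png");a=cv2.resize(I[100:200,250:350],None,fx=4,fy=4,interpolation=cv2.INTER_CUBIC)
I=cv2.imread("pics/wrist10.png");b=cv2.resize(I[160:260,265:365],None,fx=4,fy=4,interpolation=cv2.INTER_CUBIC)
cv2.imwrite("pics/c10.png",np.hstack([a,b]))
E
```

```text
t 31.2 tcp [0.52622457 0.01878509 0.25187659] tz [-0.02420706 -0.03733428] F [-0.09182527 -0.76199637 -4.55239632] bottom-button mm [-0.62163081 -0.36240194 -0.04784734] op 0.2635294211203528
```

View pics/c10.png

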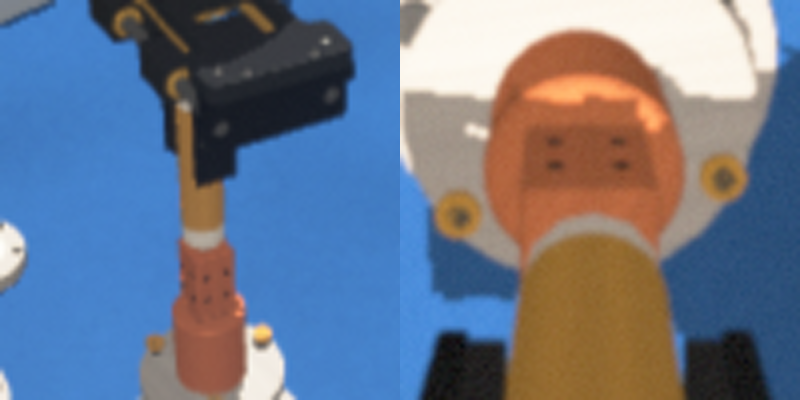

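Call:
play_rows(commands="0 0 0 -.05 0; 0 0 0 -.05 0; 0 0 0 -.04 0; 0 0 0 -.04 0; 0 0 0 -.04 0; 0 0 0 -.04 0; 0 0 0 -.04 0; 0 0 0 -.04 0")

```text
t: 32.1
eef_pos: [0.5276, 0.0193, 0.2461]
orientation: [3.1, 0.141, -0.034]
force: [-2.8, 0.0, 8.2]
opening: 0.265
```

```bash
python3 bar.py
```

```text
t 32.1 tcp [0.52763452 0.01932682 0.24605058] tz [-0.02006317 -0.03951685] F [-2.80693267  0.04489368  8.19170575] bottom-button mm [ 1.09723222  0.01706135 -5.8784812 ] op 0.26459254697959556
```

Call:
play_rows(commands="0 0 0 -.05 0; 0 0 0 -.06 0; 0 0 0 -.06 0; 0 0 0 -.06 0; 0 0 0 -.06 0; 0 0 0 -.06 0; 0 0 0 -.06 0; 0 0 0 -.06 0")

```text
t: 32.9
eef_pos: [0.528, 0.0199, 0.2448]
orientation: [3.093, 0.139, -0.026]
force: [-5.1, -0.3, 11.5]
opening: 0.265
```

```bash
python3 bar.py; python3 - <<'E'
from h import *
for n in ("side",): cv2.imwrite(f"pics/{n}11.png",snapshot(n))
I=cv2.imread("pics/side11.png");a=cv2.resize(I[100:220,250:350],None,fx=5,fy=5,interpolation=cv2.INTER_CUBIC)
cv2.imwrite("pics/c11.png",a)
E
```

```text
t 32.9 tcp [0.52803175 0.01991769 0.24475999] tz [-0.01469377 -0.04564562] F [-5.10275174 -0.3262688  11.48514826] bottom-button mm [ 1.89505665  0.15223422 -7.16327474] op 0.26487269769863714
```

View pics/c11.png

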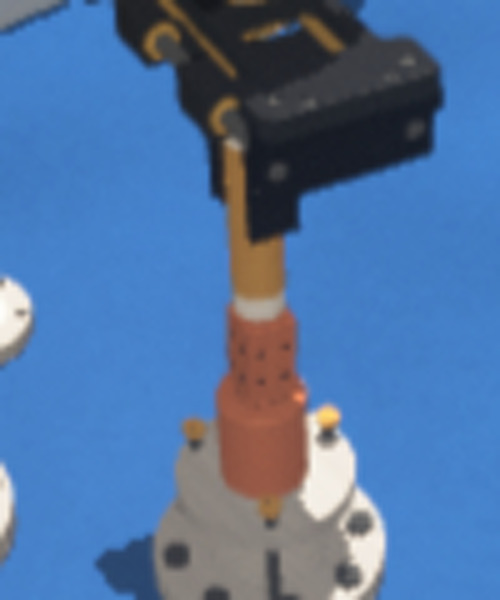

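Call:
play_rows(commands="0 0 0 .1 0; 0 -.03 0 .06 0; 0 -.02 0 0 0; 0 0 0 -.06 0; 0 0 0 -.085 0; 0 0 0 -.085 0; 0 0 0 -.085 0; 0 0 0 -.085 0")

```text
t: 33.75
eef_pos: [0.528, 0.0207, 0.2426]
orientation: [3.092, 0.138, -0.016]
force: [-6.6, -1.3, 18.6]
opening: 0.264
```

```bash
python3 bar.py
```

```text
t 33.75 tcp [0.52797355 0.02070385 0.24258907] tz [-0.00849897 -0.04725709] F [-6.6011994  -1.3137803  18.60942421] bottom-button mm [ 2.29851717  0.81845079 -9.33927848] op 0.2643107101955946
```

Call:
play_rows(commands="0 0 0 .1 0; 0 0 0 .15 0; 0 -.05 -.02 .2 0; 0 0 0 .2 0; 0 0 0 .2 0; 0 0 0 0 0; 0 0 0 0 0; 0 0 0 0 0")

```text
t: 34.55
eef_pos: [0.5249, 0.0195, 0.2771]
orientation: [3.092, 0.138, -0.021]
force: [-0.3, -0.1, -5.1]
opening: 0.267
```

```bash
python3 bar.py; python3 - <<'E'
from h import *
for n in ("side","wrist"): cv2.imwrite(f"pics/{n}12.png",snapshot(n))
I=cv2.imread("pics/side12.png");J=cv2.imread("pics/side5.png")
f=lambda I:cv2.resize(I[140:220,270:340],None,fx=6,fy=6,interpolation=cv2.INTER_CUBIC)
cv2.imwrite("pics/c12.png",np.hstack([f(J)[:, :395],f(I)[:, :395]]))
I=cv2.imread("pics/wrist12.png");cv2.imwrite("pics/c12b.png",cv2.resize(I[150:270,250:370],None,fx=5,fy=5,interpolation=cv2.INTER_CUBIC))
E
```

```text
t 34.55 tcp [0.52486963 0.01951003 0.27711595] tz [-0.01173362 -0.04736532] F [-0.34020153 -0.07872948 -5.08649898] bottom-button mm [-1.04632661 -0.3832775  25.19276372] op 0.26668052143342175
```

View pics/c12.png

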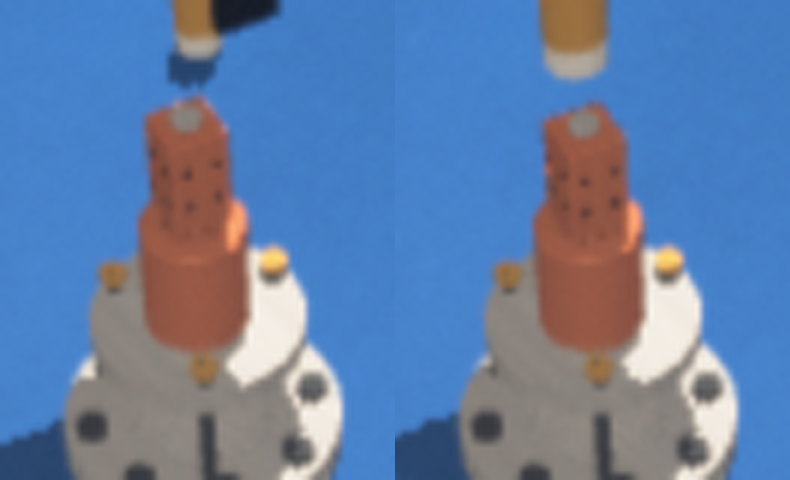

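View pics/c12b.png

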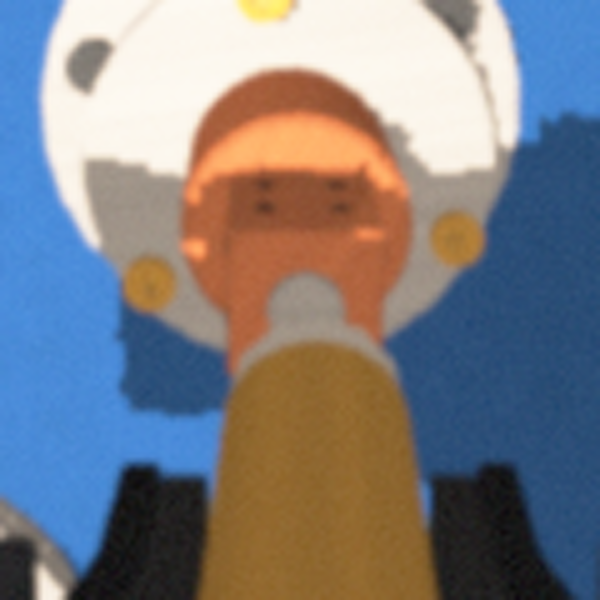

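```bash
cat > btn.py <<'E'
from h import *
import sys
S=cam("side")
def btn(f):
    I=cv2.imread(f).astype(float); c=I[148:172,292:312]
    sat=c.max(2)-c.min(2); 
    w=np.clip(70-sat,0,70)   # grey
    w[:8 if 0 else 0]=0
    ys,xs=np.mgrid[148:172,292:312]
    m=(w>0)&(ys>154); w=w*m
    return (w*xs).sum()/w.sum(),(w*ys).sum()/w.sum(),w.sum()
for f in sys.argv[1:]: print(f,btn(f))
z=lambda z:proj(S,[.5245,.0165,z]); print(z(.1775),z(.1725), z(.172))
E
python3 btn.py pics/side5.png pics/side7.png pics/side8.png pics/side12.png
```

```text
pics/side5.png (np.float64(300.41394335511984), np.float64(161.77668845315904), np.float64(2754.0))
pics/side7.png (np.float64(300.7397583259652), np.float64(162.1131741821397), np.float64(3393.0))
pics/side8.png (np.float64(300.388033589923), np.float64(161.91637508747377), np.float64(2858.0))
pics/side12.png (np.float64(301.48278529980655), np.float64(162.68046421663442), np.float64(2585.0))
[300.5118347 158.4300956] [300.60822499 160.16103434] [300.61782329 160.33339681]
```

Call:
play_rows(commands="0 0 0 -.2 0; 0 0 0 -.2 0; 0 0 0 -.15 0; 0 0 0 -.1 0; 0 0 0 0 0; 0 0 0 0 0; 0 0 0 0 0; 0 0 0 0 0")

```text
t: 35.45
eef_pos: [0.5244, 0.0195, 0.2483]
orientation: [3.091, 0.138, -0.025]
force: [-0.5, -0.1, -3.2]
opening: 0.265
```

```bash
python3 bar.py
```

```text
t 35.45 tcp [0.52443696 0.01948563 0.24826743] tz [-0.01379912 -0.04757035] F [-0.51066427 -0.13425324 -3.18968374] bottom-button mm [-1.63295066 -0.42302865 -3.6516081 ] op 0.26522976705438295
```

Call:
play_rows(commands="0 0 0 0 0; 0 0 0 .05 0; 0 0 0 .05 0; 0 0 0 0 0; 0 0 0 -.1 0; 0 -.01 0 -.09 0; 0 -.02 0 -.09 0; 0 -.03 0 -.09 0")

```text
t: 36.25
eef_pos: [0.5256, 0.0201, 0.2434]
orientation: [3.091, 0.138, -0.008]
force: [-3.5, -0.2, 15.2]
opening: 0.269
```

```bash
python3 bar.py
```

```text
t 36.25 tcp [0.52561092 0.02006227 0.24335704] tz [-0.00331278 -0.04795912] F [-3.47637831 -0.15225721 15.19171   ] bottom-button mm [ 0.32243742  0.12470381 -8.57526873] op 0.26851733875981293
```

Call:
play_rows(commands="0 -.03 0 -.09 0; 0 -.03 0 -.09 0; 0 -.03 0 -.09 0; 0 -.03 0 -.09 0; 0 -.03 0 -.09 0; 0 -.03 0 -.09 0; 0 -.03 0 -.09 0; 0 -.03 0 -.09 0")

```text
t: 37.05
eef_pos: [0.5243, 0.0208, 0.2425]
orientation: [3.081, 0.134, 0.035]
force: [-5.4, -0.5, 16.6]
opening: 0.266
```

```bash
python3 bar.py
```

```text
t 37.05 tcp [0.52426569 0.02080689 0.24250788] tz [ 0.02519388 -0.05620555] F [-5.35031317 -0.46205355 16.56567461] bottom-button mm [ 1.10247778  0.25580927 -9.39391411] op 0.26568808266200794
```

Call:
play_rows(commands="0 0 0 .1 0; 0 0 0 .15 0; 0 0 0 .15 0; 0 0 0 0 0; 0 0 0 0 0; 0 0 0 0 0; 0 0 0 0 0; 0 0 0 0 0")

```text
t: 37.85
eef_pos: [0.523, 0.0206, 0.2577]
orientation: [3.081, 0.134, 0.03]
force: [0.0, -0.4, -4.7]
opening: 0.263
```

```bash
python3 bar.py;  python3 - <<'E'
from h import *
for n in ("side",): cv2.imwrite(f"pics/{n}13.png",snapshot(n))
E
python3 btn.py pics/side8.png pics/side12.png pics/side13.png
```

```text
t 37.85 tcp [0.52298359 0.02064044 0.25766678] tz [ 0.02168885 -0.05640716] F [ 0.00504183 -0.41024323 -4.74857017] bottom-button mm [-0.44088228  0.0743535   5.76220652] op 0.26334049105916524
pics/side8.png (np.float64(300.388033589923), np.float64(161.91637508747377), np.float64(2858.0))
pics/side12.png (np.float64(301.48278529980655), np.float64(162.68046421663442), np.float64(2585.0))
pics/side13.png (np.float64(300.94564940035724), np.float64(160.3518754784384), np.float64(3919.0))
[300.5118347 158.4300956] [300.60822499 160.16103434] [300.61782329 160.33339681]
```

Call:
play_rows(commands="0 0 0 -.1 0; 0 0 0 0 0; 0 0 0 0 0; 0 0 0 0 0; 0 0 0 0 0; 0 0 0 0 0; 0 0 0 -.2 0; 0 0 0 -.12 0")

```text
t: 38.7
eef_pos: [0.5247, 0.0211, 0.243]
orientation: [3.081, 0.134, 0.037]
force: [-4.2, -0.1, 14.8]
opening: 0.267
```

```bash
python3 bar.py
```

```text
t 38.7 tcp [0.52473073 0.02106589 0.24303113] tz [ 0.02665209 -0.05643127] F [-4.16434601 -0.10872695 14.75911864] bottom-button mm [ 1.67627125  0.49806234 -8.86808013] op 0.2672171422274989
```

Call:
play_rows(commands="0 0 0 .2 0; 0 -.06 -.01 .15 0; 0 0 0 0 0; 0 0 0 0 0; 0 0 0 0 0; 0 0 0 -.08 0; 0 -.03 0 -.22 0; 0 -.04 0 -.14 0")

```text
t: 39.5
eef_pos: [0.5213, 0.0209, 0.2414]
orientation: [3.08, 0.133, 0.046]
force: [-2.8, -0.5, 19.1]
opening: 0.264
```

```bash
python3 bar.py
```

```text
t 39.5 tcp [0.5213162  0.02087777 0.24136462] tz [ 0.03251972 -0.05650186] F [-2.78926975 -0.47796886 19.11644575] bottom-button mm [ -1.30084491   0.30468331 -10.52571537] op 0.263881249702542
```

Call:
play_rows(commands="0 0 0 .2 0; 0 -.01 0 .16 0; 0 0 0 0 0; 0 0 0 0 0; 0 0 0 0 0; 0 0 0 -.08 0; 0 -.04 0 -.22 0; 0 -.05 0 -.15 0")

```text
t: 40.3
eef_pos: [0.5197, 0.0211, 0.2398]
orientation: [3.08, 0.133, 0.056]
force: [-3.4, -0.3, 23.5]
opening: 0.265
```

```bash
python3 bar.py
```

```text
t 40.3 tcp [0.51967143 0.02112737 0.23984371] tz [ 0.03897128 -0.0568159 ] F [-3.36923543 -0.30681744 23.53423459] bottom-button mm [ -2.46475381   0.53069859 -12.03298934] op 0.26516480572157125
```

Call:
play_rows(commands="0 0 0 .2 0; 0 0 0 .25 0; 0 0 0 .3 0; 0 .05 0 .3 0; 0 0 0 .3 0; 0 0 0 .2 0; 0 0 0 0 0; 0 0 0 0 0")

```text
t: 41.1
eef_pos: [0.5209, 0.0211, 0.3053]
orientation: [3.08, 0.133, 0.054]
force: [-0.8, 0.0, -5.8]
opening: 0.266
```

```bash
python3 bar.py; python3 - <<'E'
from h import *
s=state();np.save("w14.npy",np.r_[s["eef_pos"],s["orientation"]])
for n in ("side","wrist"): cv2.imwrite(f"pics/{n}14.png",snapshot(n))
I=cv2.imread("pics/side14.png");J=cv2.imread("pics/side8.png")
f=lambda I:cv2.resize(I[140:220,270:340],None,fx=6,fy=6,interpolation=cv2.INTER_CUBIC)
cv2.imwrite("pics/c14.png",np.hstack([f(J)[:, :395],f(I)[:, :395]]))
I=cv2.imread("pics/wrist14.png");cv2.imwrite("pics/c14b.png",cv2.resize(I[150:270,250:370],None,fx=5,fy=5,interpolation=cv2.INTER_CUBIC))
E
python3 btn.py pics/side5.png pics/side8.png pics/side12.png pics/side14.png
```

```text
t 41.1 tcp [0.52094091 0.02108324 0.30526669] tz [ 0.03748129 -0.05681486] F [-0.83633058  0.02834287 -5.77472623] bottom-button mm [-1.30636836  0.48662343 53.38683974] op 0.26597433292670547
pics/side5.png (np.float64(300.41394335511984), np.float64(161.77668845315904), np.float64(2754.0))
pics/side8.png (np.float64(300.388033589923), np.float64(161.91637508747377), np.float64(2858.0))
pics/side12.png (np.float64(301.48278529980655), np.float64(162.68046421663442), np.float64(2585.0))
pics/side14.png (np.float64(300.4817708333333), np.float64(163.41927083333334), np.float64(2304.0))
[300.5118347 158.4300956] [300.60822499 160.16103434] [300.61782329 160.33339681]
```

View pics/c14.png

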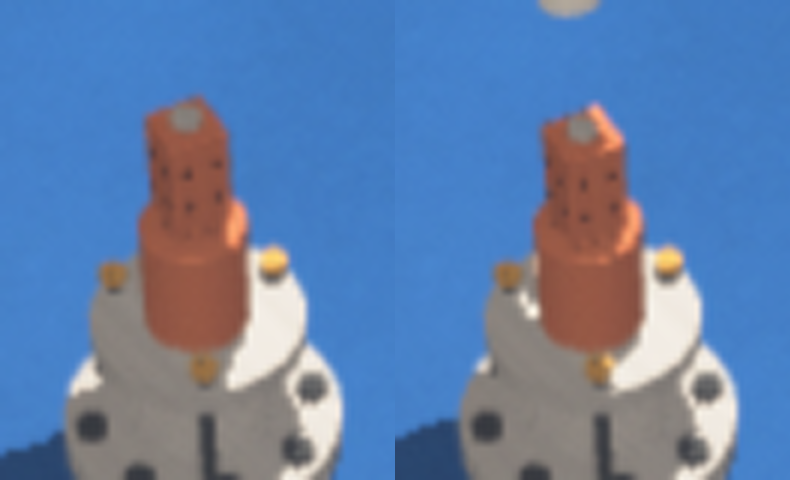

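View pics/c14b.png

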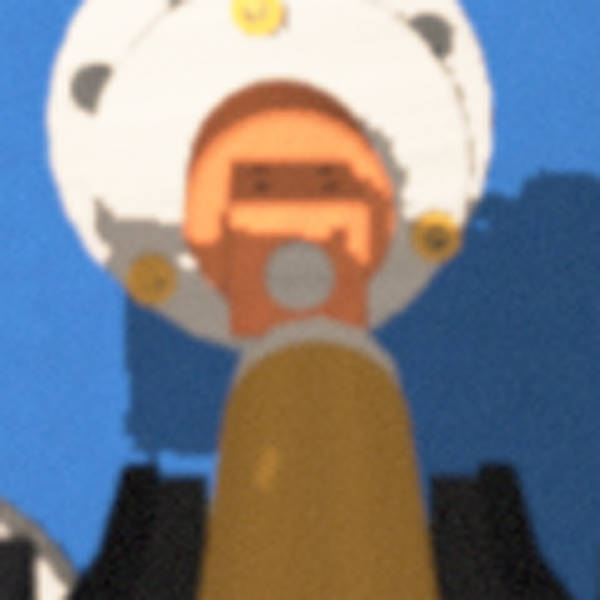

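```bash
python3 - <<'E'
from h import *
S=cam("side");I=cv2.imread("pics/side0.png").astype(int)
b,g,r=I[...,0],I[...,1],I[...,2]
print(I[165:192,302].tolist())
print(I[177,288:318].tolist())
for z in (.124,.172,.173,.176): print(z,proj(S,[.5246,.0161,z]))
for dx,dy in ((.021,0),(-.021,0),(0,.021),(0,-.021)): print(proj(S,[.5246+dx,.0161+dy,.124]))
J=cv2.imread("pics/side14.png").astype(int); 
for y in range(156,172): print(y,J[y,297:306].tolist())
E
```

```text
[[191, 121, 66], [191, 121, 65], [191, 121, 66], [190, 121, 66], [190, 123, 75], [177, 131, 138], [130, 150, 227], [111, 158, 243], [104, 151, 239], [96, 137, 228], [80, 108, 186], [69, 86, 148], [67, 82, 142], [68, 85, 144], [76, 100, 171], [94, 135, 228], [109, 158, 244], [104, 150, 239], [87, 121, 207], [70, 90, 153], [67, 85, 144], [68, 85, 146], [68, 86, 146], [68, 86, 146], [68, 85, 145], [69, 86, 146], [68, 85, 146]]
[[197, 126, 70], [195, 125, 68], [196, 125, 69], [195, 126, 73], [183, 127, 120], [112, 137, 222], [107, 156, 243], [110, 159, 244], [106, 154, 242], [94, 135, 228], [81, 111, 193], [68, 85, 145], [65, 80, 137], [67, 82, 140], [67, 82, 142], [67, 83, 141], [68, 83, 141], [75, 97, 169], [95, 135, 227], [106, 154, 242], [109, 158, 244], [110, 157, 243], [117, 144, 229], [160, 123, 124], [189, 123, 72], [191, 123, 67], [192, 123, 67], [191, 122, 67], [191, 122, 67], [192, 122, 66]]
0.124 [301.61072726 176.38405526]
0.172 [300.72604974 160.43172797]
0.173 [300.70692442 160.08686415]
0.176 [300.64937158 159.04908274]
[310.1581457  173.88415306]
[292.96298352 178.913300
[... 1701 characters left out ...]

167 [[63, 77, 131], [64, 79, 136], [68, 84, 145], [68, 85, 145], [67, 84, 145], [69, 86, 146], [68, 85, 145], [67, 85, 144], [67, 84, 143]]
168 [[63, 76, 130], [64, 78, 133], [68, 84, 144], [68, 85, 145], [67, 82, 143], [68, 84, 145], [68, 86, 146], [67, 84, 143], [65, 80, 135]]
169 [[62, 72, 120], [64, 77, 130], [66, 83, 143], [66, 83, 142], [64, 78, 133], [68, 85, 144], [68, 85, 146], [68, 84, 140], [63, 73, 120]]
170 [[59, 66, 107], [64, 77, 130], [67, 84, 144], [66, 80, 137], [59, 67, 108], [66, 82, 140], [69, 86, 146], [69, 85, 144], [65, 80, 138]]
171 [[62, 75, 125], [63, 77, 130], [68, 85, 144], [66, 81, 138], [60, 70, 114], [66, 83, 141], [68, 87, 146], [68, 85, 144], [69, 85, 144]]
```

Call:
play_rows(commands="0 0 0 -.2 0; 0 0 0 -.25 0; 0 0 0 -.25 0; 0 0 0 -.25 0; 0 0 0 -.2 0; 0 0 0 -.1 0; 0 0 0 0 0; 0 0 0 0 0")

```text
t: 42.0
eef_pos: [0.5189, 0.0208, 0.2471]
orientation: [3.08, 0.134, 0.043]
force: [0.1, 0.8, -3.8]
opening: 0.263
```

```bash
python3 bar.py
```

```text
t 42.0 tcp [0.51890895 0.02079186 0.24705609] tz [ 0.03009532 -0.0570136 ] F [ 0.10624427  0.80360118 -3.77854529] bottom-button mm [-3.88913046  0.18012822 -4.83615102] op 0.26298649773784183
```

Call:
play_rows(commands="0 .08 0 .1 0; 0 0 0 0 0; 0 0 0 0 0; 0 0 0 0 0; 0 0 0 0 0; 0 0 0 -.08 0; 0 -.03 0 -.2 0; 0 -.04 0 -.14 0")

```text
t: 42.8
eef_pos: [0.5242, 0.0214, 0.2405]
orientation: [3.079, 0.134, 0.064]
force: [-3.1, -0.1, 20.5]
opening: 0.267
```

```bash
python3 bar.py
```

```text
t 42.8 tcp [0.52416288 0.02135541 0.24054088] tz [ 0.04382869 -0.05710752] F [-3.1276115  -0.07322362 20.46543071] bottom-button mm [  2.38870377   0.73675511 -11.32327534] op 0.26669794395007596
```

Call:
play_rows(commands="0 0 0 .2 0; 0 0 0 .4 0; 0 0 0 .8 0; 0 0 0 .6 0; 0 .1 .3 0 0; 0 .2 .5 0 0; 0 .3 .6 0 0; 0 .3 .6 0 0")

```text
t: 43.6
eef_pos: [0.5574, 0.1014, 0.3166]
orientation: [3.078, 0.122, 0.05]
force: [-0.3, 0.9, -4.9]
opening: 0.262
```

Call:
play_rows(commands="0 .3 .6 0 0; 0 .3 .6 0 0; 0 .2 .5 0 0; 0 .2 .4 0 0; 0 .1 .3 0 0; 0 0 .1 0 0; 0 0 0 0 0; 0 0 0 0 0")

```text
t: 44.4
eef_pos: [0.5977, 0.2155, 0.3]
orientation: [3.079, 0.14, 0.018]
force: [0.4, -0.3, -4.8]
opening: 0.266
```

```bash
python3 bar.py; python3 - <<'E'
from h import *
for n in ("side","top"): cv2.imwrite(f"pics/{n}15.png",snapshot(n))
I=cv2.imread("pics/side15.png")
f=lambda I:cv2.resize(I[140:220,270:340],None,fx=7,fy=7,interpolation=cv2.INTER_CUBIC)
cv2.imwrite("pics/c15.png",f(I))
E
python3 btn.py pics/side14.png pics/side15.png
```

```text
t 44.4 tcp [0.5977171  0.21551829 0.30003138] tz [ 0.01457938 -0.05880167] F [ 0.37536722 -0.30532895 -4.77492409] bottom-button mm [ 73.76109499 194.77099287  48.13184269] op 0.2664576973094697
pics/side14.png (np.float64(300.4817708333333), np.float64(163.41927083333334), np.float64(2304.0))
pics/side15.png (np.float64(299.32241379310346), np.float64(163.89698275862068), np.float64(2320.0))
[300.5118347 158.4300956] [300.60822499 160.16103434] [300.61782329 160.33339681]
```

View pics/c15.png

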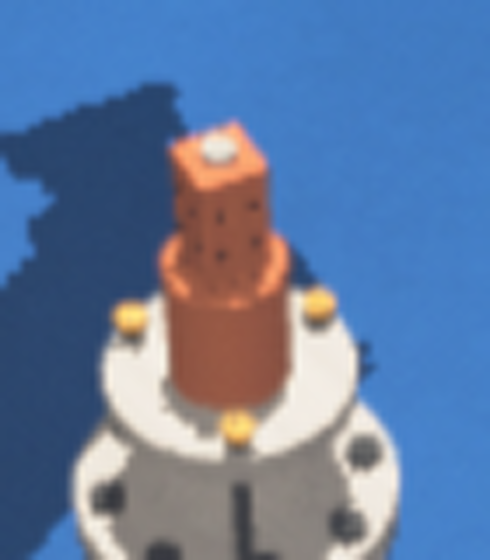

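View pics/side15.png

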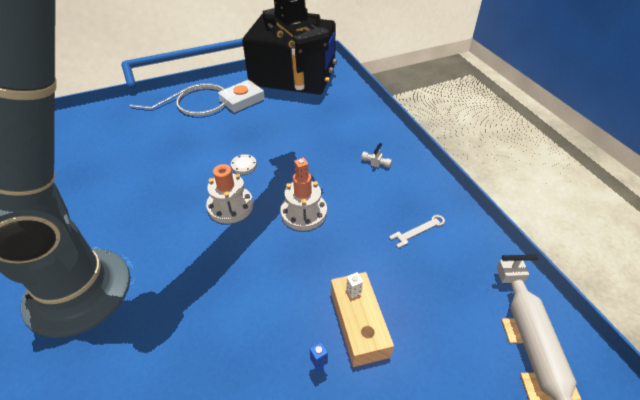

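```bash
python3 - <<'E'
from h import *
S=cam("side")
a=np.radians(5.5);c,s=np.cos(a),np.sin(a)
for g in (0,.001,.002,.005):
    pts=[proj(S,[.5246+c*x-s*y,.0161+s*x+c*y,z+g]) for x,y,z in ((-.012,-.012,.124),(-.012,-.012,.168),(-.012,.012,.168),(.012,-.012,.168),(.012,.012,.168),(0,0,.172))]
    print(g,np.round(np.array(pts)+[0,.2],2).tolist())
def sub(f):
    I=cv2.imread(f).astype(float); c=I[150:172,290:312]
    d=c.max(2)-c.min(2); w=((d<60)&(c.min(2)>120)); ys,xs=np.nonzero(w); print(f,xs.mean()+290,ys.mean()+150,len(xs),ys.min()+150,ys.max()+150)
    print(I[154:170,301,0].astype(int).tolist(),I[154:170,302,0].astype(int).tolist())
sub("pics/side7.png");sub("pics/side15.png")
for f in ("pics/side7.png","pics/side15.png"):
    I=cv2.imread(f)[138:198,272:332];cv2.imwrite(f.replace("side","z"),cv2.resize(I,None,fx=10,fy=10,interpolation=cv2.INTER_CUBIC))
E
python3 -c "
import cv2,numpy as np
a=cv2.imread('pics/z7.png')[100:,100:500];b=cv2.imread('pics/z15.png')[100:,100:500];cv2.imwrite('pics/zz.png',np.hstack([a,b]))"
```

```text
0 [[299.25, 181.55], [298.35, 166.97], [293.51, 160.6], [308.14, 163.42], [303.2, 157.16], [300.73, 160.63]]
0.001 [[299.23, 181.23], [298.33, 166.62], [293.49, 160.26], [308.13, 163.08], [303.18, 156.82], [300.71, 160.29]]
0.002 [[299.21, 180.91], [298.31, 166.28], [293.46, 159.91], [308.12, 162.74], [303.16, 156.47], [300.69, 159.94]]
0.005 [[299.15, 179.94], [298.24, 165.25], [293.39, 158.88], [308.07, 161.7], [303.11, 155.44], [300.63, 158.9]]
pics/side7.png 300.2352941176471 158.8235294117647 17 156 161
[110, 108, 119, 171, 218, 218, 193, 125, 97, 106, 89, 69, 66, 64, 58, 55] [109, 110, 119, 162, 211, 207, 170, 122, 112, 105, 75, 67, 67, 67, 65, 66]
pics/side15.png 301.4074074074074 159.92592592592592 27 157 162
[200, 201, 199, 185, 158, 182, 216, 215, 190, 131, 115, 107, 85, 68, 67, 66] [198, 199, 197, 186, 152, 167, 210, 208, 169, 123, 113, 102, 75, 69, 67, 67]
```

View pics/zz.png

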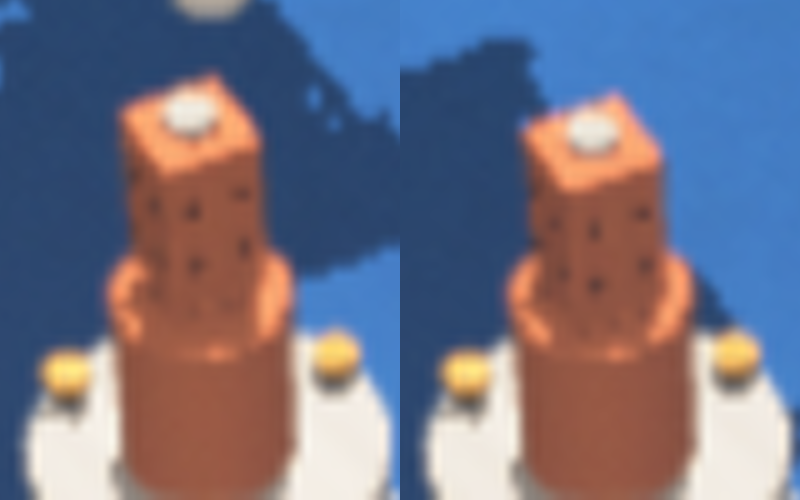

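Call:
play_rows(commands="0 .15 .3 -.2 0; 0 .15 .4 -.4 0; 0 .1 .3 -.6 0; 0 0 .1 -.7 0; 0 0 0 -.7 0; 0 0 0 -.7 0; 0 0 0 -.5 0; 0 0 0 -.3 0")

```text
t: 45.3
eef_pos: [0.6162, 0.268, 0.126]
orientation: [3.085, 0.138, 0.027]
force: [1.3, 0.5, -4.5]
opening: 0.265
```

Call:
play_rows(commands="0 0 0 -.2 0; 0 0 0 0 0; 0 0 0 0 0; 0 0 0 0 0; 0 0 0 0 0; 0 0 0 0 0; 0 0 0 0 0; 0 0 0 0 0")

```text
t: 46.1
eef_pos: [0.618, 0.2704, 0.1189]
orientation: [3.087, 0.138, 0.033]
force: [-0.6, 0.1, -4.4]
opening: 0.265
```

```bash
cat >> bar.py <<'E'
print("bottom",bw)
E
python3 bar.py
```

```text
t 46.1 tcp [0.61795664 0.27037259 0.11893413] tz [ 0.02372619 -0.04980402] F [-0.63396612  0.08585966 -4.35999588] bottom-button mm [  94.68291643  250.29681236 -132.99171538] op 0.2654346153165325
bottom [0.61898292 0.26709681 0.04450828]
```

Call:
play_rows(commands="0 0 -.1 -.2 0; 0 0 -.1 -.25 0; 0 0 0 -.25 0; 0 0 0 -.15 0; 0 0 0 -.05 0; 0 0 0 0 0; 0 0 0 0 0; 0 0 0 0 0")

```text
t: 46.9
eef_pos: [0.6174, 0.2609, 0.0785]
orientation: [3.087, 0.137, 0.03]
force: [0.4, -0.8, -5.2]
opening: 0.262
```

```bash
python3 bar.py
```

```text
t 46.9 tcp [0.61735368 0.26092974 0.07849865] tz [ 0.02176158 -0.05083133] F [ 0.37966155 -0.80852997 -5.1597639 ] bottom-button mm [  93.93369277  240.7776826  -173.42566409] op 0.261720122703951
bottom [0.61823369 0.25757768 0.00407434]
```

Call:
play_rows(commands="0 0 0 -.05 0; 0 0 0 -.04 0; 0 0 0 0 0; 0 0 0 -.03 0; 0 0 0 -.03 0; 0 0 0 0 0; 0 0 0 0 0; 0 0 0 0 0")

```text
t: 47.7
eef_pos: [0.6185, 0.2619, 0.0751]
orientation: [3.088, 0.138, 0.036]
force: [-0.3, -0.7, -0.8]
opening: 0.266
```

```bash
python3 bar.py
```

```text
t 47.7 tcp [0.61845346 0.26189167 0.07512273] tz [ 0.0254612  -0.04952379] F [-0.30457739 -0.70334463 -0.80643954] bottom-button mm [  95.3091264   241.83688934 -176.80214149] op 0.2663971756182545
bottom [0.61960913 0.25863689 0.00069786]
```

Call:
play_rows(commands="0 0 0 0 0; 0 0 0 0 0; 0 0 0 0 0; .28 0 0 0 0; .3 0 0 0 0; .32 0 0 0 0; .34 0 0 0 0; .36 0 0 0 0", grip_force=4)

```text
t: 48.5
eef_pos: [0.6203, 0.2624, 0.0766]
orientation: [3.089, 0.137, 0.042]
force: [-0.3, -0.4, -0.2]
opening: 0.347
```

Call:
play_rows(commands=".4 0 0 0 0; .45 0 0 0 0; .5 0 0 0 0; .6 0 0 0 0; .8 0 0 0 0; 1 0 0 0 0; 1 0 0 0 0; 1 0 0 0 0")

```text
t: 49.3
eef_pos: [0.6205, 0.263, 0.0769]
orientation: [3.09, 0.138, 0.044]
force: [0.6, 0.3, -0.4]
opening: 0.868
```

```bash
python3 bar.py; python3 - <<'E'
from h import *
for n in ("side",): cv2.imwrite(f"pics/{n}16.png",snapshot(n))
I=cv2.imread("pics/side16.png")
cv2.imwrite("pics/c16.png",cv2.resize(I[70:170,250:350],None,fx=6,fy=6,interpolation=cv2.INTER_CUBIC))
E
```

```text
t 49.3 tcp [0.62048412 0.26304084 0.07690418] tz [ 0.03024361 -0.0469251 ] F [ 0.63736645  0.27276519 -0.40001657] bottom-button mm [  97.69622512  243.17967676 -175.02251521] op 0.8684200535632689
bottom [0.62199623 0.25997968 0.00247748]
```

View pics/c16.png

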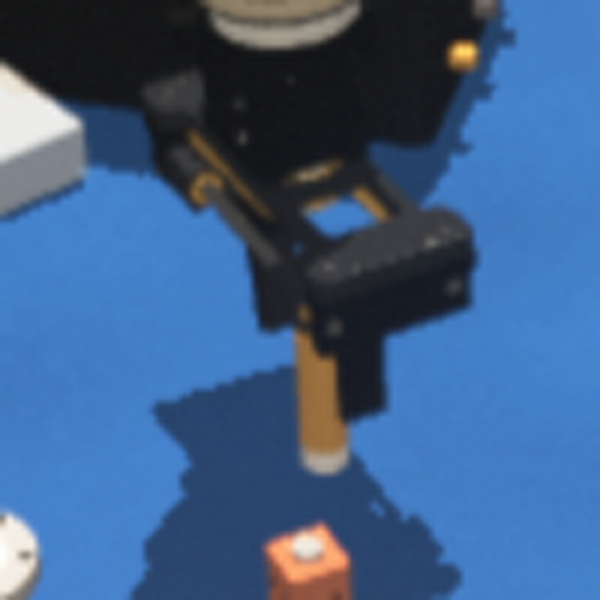

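Bar stands upright between the open fingers. Rise straight up.

Call:
play_rows(commands="1 0 0 .1 0; 1 0 0 .2 0; 1 0 0 .25 0; 1 0 0 .3 0; 1 0 0 .4 0; 1 0 0 .5 0; 1 0 0 .5 0; 1 0 0 .5 0")

```text
t: 50.15
eef_pos: [0.6195, 0.2626, 0.195]
orientation: [3.089, 0.138, 0.042]
force: [-0.1, -0.5, 0.4]
opening: 1.001
```

Call:
play_rows(commands="1 0 0 .5 0; 1 0 0 .5 0; 1 0 0 .3 0; 1 .2 .2 .2 0; 1 .1 .1 0 0; 1 0 0 0 0; 1 0 0 0 0; 1 0 0 0 0")

```text
t: 50.95
eef_pos: [0.6321, 0.2756, 0.2678]
orientation: [3.093, 0.138, 0.057]
force: [0.6, 1.0, -0.9]
opening: 0.999
```

```bash
python3 bar.py; python3 - <<'E'
from h import *
for n in ("side","top"): cv2.imwrite(f"pics/{n}17.png",snapshot(n))
I=cv2.imread("pics/side17.png");J=cv2.imread("pics/top17.png")
f=lambda I:cv2.resize(I,None,fx=4,fy=4,interpolation=cv2.INTER_CUBIC)
cv2.imwrite("pics/c17.png",np.hstack([f(I[90:230,255:345]),f(J[160:300,200:310])]))
i=I.astype(int);print(i[154:170,301,0].tolist())
E
```

```text
t 50.95 tcp [0.6320624  0.27556474 0.26779566] tz [ 0.03859274 -0.04326639] F [ 0.60565438  0.99495053 -0.9171903 ] bottom-button mm [109.89660329 255.97581841  15.87350175] op 0.9991347978394678
bottom [0.6341966  0.27277582 0.1933735 ]
[109, 111, 109, 106, 124, 181, 218, 216, 190, 131, 115, 106, 85, 69, 66, 64]
```

View pics/c17.png

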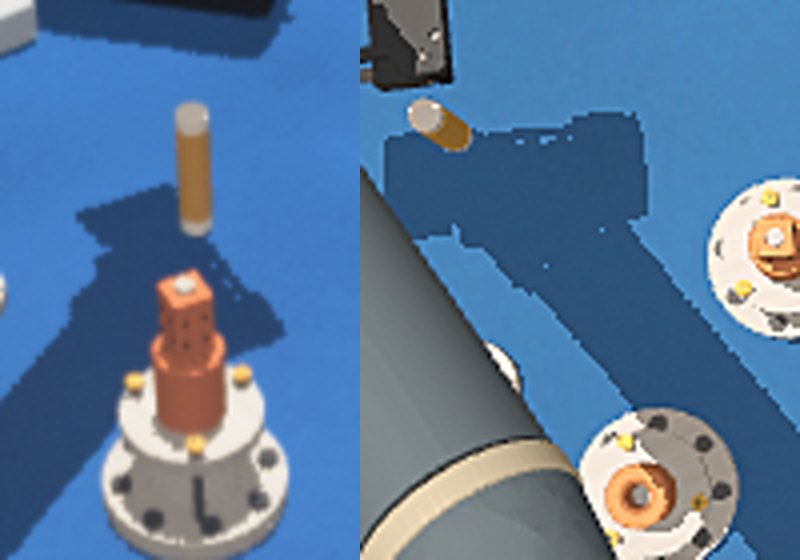

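View pics/side17.png

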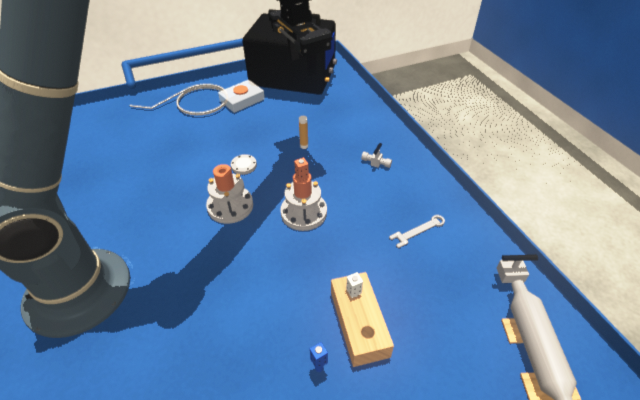

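```bash
python3 -c "
from rig import finish_job;print(finish_job())"
```

```text
the job is handed in; nothing more can be done
None
```

I moved the copper mount from the wooden block into the socket of the right-hand cold head and let go. I then drove it home with the brass bar, and stood the bar upright close to its old spot, clear of the cold head. I handed it in at about 51 s with the gripper open and clear of everything.

**Flushness:** I think the shoulder is flush, but I could only measure the gap to roughly ±0.5 mm.
- The button dropped about 5.8 mm in the side view. It ended within about 0.3 mm of where a flush mount should be.
- The last two taps, at about 27.7 N and 24.8 N, left the mount at the same unloaded height. That matches a shoulder already seated on the face.
- An earlier reading in shadow suggested up to 1.3 mm still open. I gave one more tap, and the clearer picture after it is the one I trusted.

**Knocking:** The early pushes were slower presses than taps, because the tool had drifted out of vertical and pressed the bar sideways. The tilt was still 3–4° in the final taps.

**Bellows:** The peak force of about 27.7 N at the button was close to the 28 N crush limit. Forces were only read at the end of each move, so I can't rule out a brief higher peak. The bellows looked undamaged and the finger was back at its normal height afterwards.

**Other items:** In the last side and top pictures the bar stands upright. The spare mount, blue look-alike, wrench, valve and second cold head are where they started. The blank flange looks unmoved too.

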